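Lock the control box panel and turn the status sign

TASK

Take the upright driver from its stand and with it turn both slotted captive screws on the sloping panel of the white control box clockwise, fully home to their stops. Put the driver back upright in its stand and let go, then spin the pivoted sign half a turn, right round to its stop, so that it shows the tick instead of the cross. Turn the screws with the driver, not the fingers, and leave the other things on the bench where they are.

Things in the scene. Friction and masses are not known exactly. Their poses are not given: they have to be found in the camera images.
- housing: white steel control box, fixed to the bench, 200 x 260 mm (x, y), 131 mm high at its back; origin at the middle of its footprint on the bench, z up, its low front looks to -x. The front panel slopes at 35 degrees, rising from 40 mm high at x = -90 mm to 131 mm at x = +40 mm; the two screws sit on it at x = -25, y = +80 (left) and -80 mm (right), where the panel is 85.5 mm high
- screw_left (a joint): the left (+y) captive screw (seen from the robot, at yaw 0 of the box): its turn in rad. 0: slot level, across the panel; it turns clockwise only, as seen looking at the panel, to a hard stop at 1.571 where it is fully locked, slot pointing straight up and down the slope. Starts between 0 and 0.5; stays where left; friction about 0.08 N m
- screw_right (a joint): the right (-y) captive screw (seen from the robot, at yaw 0 of the box): its turn in rad. 0: slot level, across the panel; it turns clockwise only, as seen looking at the panel, to a hard stop at 1.571 where it is fully locked, slot pointing straight up and down the slope. Starts between 0 and 0.5; stays where left; friction about 0.08 N m
- screw_left_slot (a point): centre of the mouth of the left screw's slot, on the top of its round steel head (28 mm across, 10 mm proud of the panel). Turns with the screw: y along the slot, z straight out of the panel (35 degrees from vertical, leaning towards the robot at yaw 0). The slot is 6.5 mm wide, 19.5 mm long with closed ends, 8 mm deep; the blade has 0.2 to 0.3 rad of play in it
- screw_right_slot (a point): centre of the mouth of the right screw's slot, on the top of its round steel head (28 mm across, 10 mm proud of the panel). Turns with the screw: y along the slot, z straight out of the panel (35 degrees from vertical, leaning towards the robot at yaw 0). The slot is 6.5 mm wide, 19.5 mm long with closed ends, 8 mm deep; the blade has 0.2 to 0.3 rad of play in it
- driver: flat-blade driver, red handle, 145 mm long, about 0.12 kg, loose, standing blade down in the stand. Origin at the middle of the blade's tip, z up the shaft, x along the blade's width. Blade 15 x 3.6 mm, its last 4 mm 12 x 2.5 mm; round 10 mm shaft; 36 mm round collar 60 to 66 mm above the tip; square handle 26 x 26 mm, faces square to x and y, 66 to 142 mm above the tip
- stand: aluminium block 66 x 66 x 62 mm on a thin 100 mm plate, fixed to the bench; origin at the middle of its footprint, z up
- stand_mouth (a point): centre of the mouth of the stand's square well (22 x 22 mm, 60 mm deep, upright), on the block's top, 62 mm above the bench. Put away, the driver's collar rests on this top, with the tip 2 mm above the bench
- sign_base: dark steel foot of the sign, 90 x 90 x 12 mm, fixed to the bench; origin at the middle of its footprint, on the vertical pivot axis; z up
- sign (a joint): turn of the sign in rad about its upright pivot, anticlockwise seen from above, between hard stops at 0 (cross faces -x of the foot) and 3.142 (tick faces -x of the foot). Starts between 0 and 0.35; stays where left; friction about 0.03 N m. At 0 the plate stands along y of the foot
- sign_tick (a point): middle of the sign's tick face, 80 mm above the bench. x points straight out of the tick face, y along the plate, z up. The plate is aluminium, 100 mm wide, 10 mm thick, from 48 to 112 mm above the bench, pivoted on its middle; the pivot lies 5 mm behind this point. One face carries a raised black tick, the other a cross
- wrench: loose steel wrench, 180 mm, lying; leave alone
- screwdriver: loose ordinary screwdriver, 200 mm, lying; leave alone
- tray: loose grey parts tray, 110 x 80 x 28 mm; leave alone
- connector_block: loose blue block with a metal top, 70 x 60 x 46 mm; leave alone
- jar: loose small jar, 52 mm across, 65 mm high; leave alone
- bracket: loose steel bracket, 80 x 60 x 56 mm; leave alone
- mug: loose white mug, 80 mm across, 90 mm high; leave alone
Mind the look-alikes: they are no part of the job. What is shaped like the sign_base but red is not meant. Leave any green look-alike of the driver alone.

How it is judged:
By the outcome, as a careful person would: the job done as asked, in the order asked, and still so for the second after the job is handed in, with the robot touching nothing.
It also fails if it takes over 72 s, if anything falls off the work surface, if the arm or the gripper's body presses on something with over 40 N, if the wrist force passes 120 N, or if a joint passes its speed limit or range.

ROBOT

A 6-joint arm with a two-finger parallel gripper is mounted at the origin on the work surface. World frame = base frame: x ahead of the robot, y to its left, z up, the work surface at z = 0. Lengths are in mm, angles in rad, forces in N, time in s.
With the tool pointing down it reaches from about 350 to 1000 mm from the base axis. Payload 7.1 kg.
Tool frame: the origin (TCP) lies midway between the tips of the shut fingers; the grasp point (between the pads) lies 19 mm behind it; z points along the fingers, y is the line along which they close (so a half turn about z gives the same grasp; the last joint's range is limited). The gripper opens to 85 mm and grips with 20 to 120 N. Pads are 22 mm wide; open, the fingers measure 114 mm over their backs; the gripper's body (76 mm by 85 mm) begins 54 mm behind the grasp point. The pads swing forward as they close: fully open they stand 13 mm farther back than shut.
Start: joints at [-1.258, 0.423, 1.63, -0, 1.089, -0.019], TCP at [203.608, -590.888, 231.319] pointing down, gripper open.
Joint ranges: [-3, 3], [-0.9, 2.11], [0.09, 2.58], [-1.31, 4.45], [0.11, 2.69], [-2.54, 2.54]. Speed limits (rad/s): [2.39, 2.39, 3.01, 3.14, 3.14, 3.14].

INTERFACE

Orientations are given as a rotation vector (axis times angle).
In Python, from workcell import env, cams gives the robot as it stands.
- The arm moves only by the tool send_rows, never from a script. Its argument "series" is a list of rows, each a list of 5 numbers: the opening, from 0 (shut) to 1 (fully open), then the shift along the tool's x, y, z in mm, then the turn about the tool's z in degrees. In form: [[grip, tx, ty, tz, roll], ...]. A call has 1 to 8 rows; each row is the pose to reach, as a shift and turn from the pose commanded when the call began, along the tool's axes at that moment; what a row does not reach only later rows make up. A row lasts 1/8 s, in which the tool goes at most 62.5 mm and 10.7 degrees, less where a joint would pass 70% of its speed; a pose out of reach is approached as far as the arm can. A call with a gripper value outside its range is refused whole. The fingers move at their own pace and stop on an object; "grip_force" is the grip in N (left out, the last holds). Time passes only in rows, so rows that repeat a pose let the fingers close. It gives the time, the measured TCP pose, the force, the opening and the grip force at its end, in the units of the state.
- env.state(): the state, without advancing time (a new reading comes with each control period).
- cams.grab_frame(name): name is "side" or "top"; returns the picture (480x640x3 uint8, red, green, blue); there is no depth.
- cams.get_calibration(name): a dict with "mtx" (3x3 intrinsics, pixels), "D" ([k1, k2, p1, p2, k3] as OpenCV has them; the pictures are not rectified), "extrinsics" (4x4, takes a point from world to camera coordinates). Camera axes: x right, y down, z forward; pixel columns grow to the right and rows downward; lengths in mm; the calibration is good to about 2 mm. A picture is of the moment at which its call begins. get_calibration takes no time and is no camera call.
- env.hand_in(): hands the job in; it is judged then, once.
Trained networks look in the newest picture that a camera, given by its name, has taken for a name from the list of things; names that differ only in an ending like _2 or _b are one class to them, and where a whole thing is asked for, a point or a joint stands for the part that bears it (a point fixed in the world has none). Each returns a list of dicts, best first, with "conf" (0 to 1); they miss things now and then, are a little off and sometimes report something else, mostly with a low value. They report only what shows in the picture. A call takes as long as a camera call. They do not tell look-alikes from the thing itself.
- cams.spot_in(camera, query): "position" ([row, column] in pixels, amid what is visible of it).
- cams.spot_point(camera, query): "position" ([row, column] in pixels: a listed point, or the origin of a listed thing).
The state is a dict: "t": time; "joints": joint angles; "dq": joint speeds; "joint_efforts": joint torques, N m; "tool_pos": TCP position; "tool_rot": TCP orientation; "force": force on the tool from outside, world axes, zero at the start; "wrist_torque": the same for the moment, N m; "gripper_width": finger opening in mm; "finger_force": force on a finger pad.
Only numpy, scipy, OpenCV 4.12 (cv2) and the standard library are available. Lean on these libraries where they do the work, as an engineer would, in place of code of your own. Each camera call takes 0.05 s, during which the arm holds its last target. There are 200 camera calls.

## Working session

There is one attempt and no reset: what is moved stays moved. The work goes in short steps, Python scripts to look and compute and a tool call to move; the robot and the scene stay as the last step left them, time stands still between calls to the robot, and variables do not carry over. Pictures are saved under pics/ and viewed, at most 10 in all, crops included, and the job is handed in when it is done.

Besides the shell and the picture viewer there is one more tool, called by a JSON object that holds its "method" and its "body". send_rows: Moves the arm, as the interface text tells. Its arguments: {"type":"object","properties":{"series":{"type":"array"},"grip_force":{"type":"number"}},"required":["series"]}

```bash
ls; mkdir -p pics; python3 - <<'E'
from workcell import env,cams
import cv2,numpy as np
print(env.state())
for c in("side","top"):
    im=cams.grab_frame(c);cv2.imwrite(f"pics/{c}0.png",im[:,:,::-1])
    k=cams.get_calibration(c);print(c,k)
    for q in["housing","screw_left_slot","screw_right_slot","driver","stand","stand_mouth","sign_base","sign_tick"]:
        print(q,[(np.round(d["position"],1).tolist(),round(d["conf"],2)) for d in cams.spot_point(c,q)])
E
```

```text
pics
{'t': 0.0, 'joints': array([-1.25802250e+00,  4.23876470e-01,  1.63072323e+00,  1.49883209e-06,
        1.08863997e+00, -1.90245249e-02]), 'dq': array([ 0.00016785, -0.00071848, -0.00129402, -0.00073903,  0.00100324,
        0.00027725]), 'joint_efforts': array([ 3.04390123e-03, -5.57377088e+01, -2.81739217e+01,  1.85438175e-04,
        7.39840470e-03,  1.94541616e-05]), 'tool_pos': array([ 203.42127776, -590.35484696,  230.51041379]), 'tool_rot': array([-3.09685247e+00, -5.18530013e-01,  3.76360978e-04]), 'force': array([-0.73303102,  1.07400243,  0.44738785]), 'wrist_torque': array([-0.01784676, -0.03701274, -0.01027578]), 'finger_force': 0.0, 'gripper_width': 85.44218132166797}
side {'mtx': array([[622.17999564,   0.        , 313.37706758],
       [  0.        , 622.17999564, 237.68170674],
       [  0.        ,   0.        ,   1.        ]]), 'D': array([-0.01802023,  0.        ,  0.        ,  0.        ,  0.        ]), 'extrinsics': array([[-8.45008896e-01, -5.34728603e-01,  5.02855180e-03,
         3.83666644e+02],
       [-3.25891817e-01,  5.07491943e-01, -7.97650582e-01,

[... 1052 characters left out ...]
49863685e+01],
       [-9.83995212e-01, -1.55905464e-02, -1.77511568e-01,
         5.03906897e+02],
       [ 1.77534022e-01, -5.71628581e-05, -9.84114662e-01,
         1.57665898e+03],
       [ 0.00000000e+00,  0.00000000e+00,  0.00000000e+00,
         1.00000000e+00]])}
housing [([214.4, 283.0], 0.71)]
screw_left_slot [([242.8, 161.1], 0.72), ([214.9, 252.0], 0.45)]
screw_right_slot [([224.1, 308.1], 0.49)]
driver [([246.8, 170.0], 0.8), ([287.8, 176.8], 0.78)]
stand [([249.0, 168.2], 0.63)]
stand_mouth [([241.0, 161.0], 0.67)]
sign_base [([300.7, 449.2], 0.65), ([321.9, 392.6], 0.64), ([268.3, 403.3], 0.57)]
sign_tick [([262.3, 405.3], 0.79), ([321.8, 400.0], 0.79), ([300.5, 456.9], 0.63)]
```

View pics/side0.png

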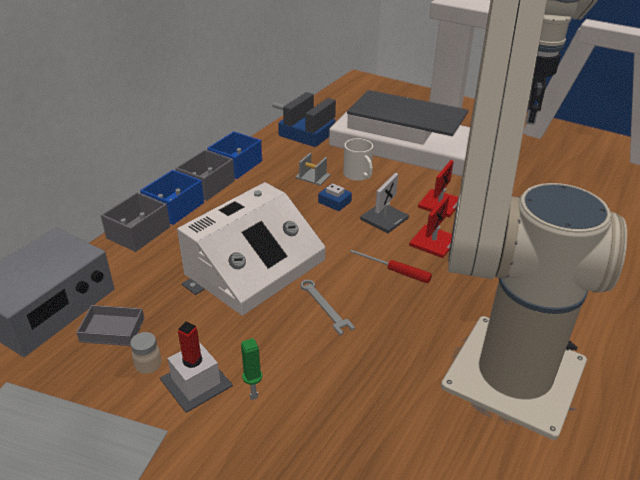

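View pics/top0.png

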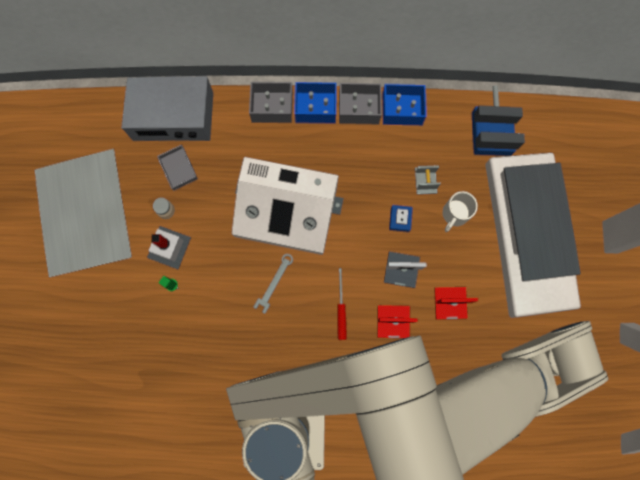

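The top view shows the white housing at about (205,285). The red driver stands in its stand at (245,168), with the green look-alike at (283,168). The grey-footed sign is at (268,403); the two red ones are at (300,452) and (322,394). The side view agrees: stand (380,195), green driver (365,252), dark-foot sign (205,385).

I'll enlarge these and fit model edges to them.

```bash
cat > h.py <<'E'
import numpy as np,cv2
from scipy.optimize import minimize
from workcell import env,cams
K={c:cams.get_calibration(c) for c in("side","top")}
def proj(c,P):
    k=K[c];E=k["extrinsics"]
    return cv2.projectPoints(np.float64(P).reshape(-1,1,3),cv2.Rodrigues(E[:3,:3])[0],E[:3,3],k["mtx"],k["D"])[0].reshape(-1,2)
def onplane(c,rc,z):
    k=K[c];E=k["extrinsics"];u=cv2.undistortPoints(np.float64([[rc[::-1]]]),k["mtx"],k["D"])[0,0]
    R,t=E[:3,:3],E[:3,3];d=R.T@[u[0],u[1],1];o=-R.T@t
    return o+d*(z-o[2])/d[2]
def place(p,P):
    x,y,a=p;P=np.float64(P);c,s=np.cos(a),np.sin(a)
    return P@np.array([[c,s,0],[-s,c,0],[0,0,1]])+[x,y,0]
def seg(*pts,n=40): 
    return np.vstack([np.linspace(a,b,n) for a,b in zip(pts[:-1],pts[1:])])
def box(hx,hy,z): return [[-hx,-hy,z],[hx,-hy,z],[hx,hy,z],[-hx,hy,z],[-hx,-hy,z]]
def grad(im,s):
    g=cv2.GaussianBlur(im,(0,0),s).astype(float)
    return sum(np.hypot(cv2.Sobel(g[:,:,i],-1,1,0),cv2.Sobel(g[:,:,i],-1,0,1)) for i in range(3))
def fit(ims,edges,p0,cs=("side","top"),sig=(2.5,1.2,.7),step=(12,12,.1)):
    p=np.array(p0,float)
    for j,s in enumerate(sig):
        G={c:grad(ims[c],s) for c in cs}
        def cost(q):
            v=0
            for c in cs:
                uv=proj(c,place(q,edges)).astype(np.float32)
                v-=cv2.remap(np.float32(G[c]),uv[:,:1],uv[:,1:],1).mean()/np.percentile(G[c],99)
            return v
        best=None
        for sg in(1,-1):
            sim=np.vstack([p]+[p+np.eye(3)[i]*step[i]*sg/2**j for i in range(3)])
            r=minimize(cost,p,method="Nelder-Mead",options=dict(initial_simplex=sim,xatol=1e-3,fatol=1e-6))
            if best is None or r.fun<best.fun: best=r
        p=best.x
    return p,best.fun
E
python3 - <<'E'
from h import *
ims={c:cv2.imread(f"pics/{c}0.png") for c in K}
for c,L in {"top":[((214,283),0),((212,252),95),((223,309),95),((249,168),0),((241,161),142),((268,403),0)],"side":[((260,237),95),((228,292),95),((383,199),0),((327,188),142),((217,385),0)]}.items():
    for rc,z in L: print(c,rc,onplane(c,rc,z).round(0))
def crop(c,r0,r1,c0,c1,w,h):return cv2.resize(ims[c][r0:r1,c0:c1],(w,h),interpolation=cv2.INTER_CUBIC)
a=np.hstack([crop("top",150,260,225,345,360,330),crop("side",175,310,170,330,390,330)])
b=np.hstack([crop("top",220,275,140,195,200,200),crop("side",315,405,160,250,200,200),crop("top",243,293,380,430,175,200),crop("side",170,235,355,415,175,200)])
cv2.imwrite("pics/m.png",np.vstack([a,b]))
E
```

```text
top (214, 283) [600.  17.   0.]
top (212, 252) [582.  95.  95.]
top (223, 309) [554. -60.  95.]
top (249, 168) [492. 345.   0.]
top (241, 161) [490. 328. 142.]
top (268, 403) [ 449. -327.    0.]
side (260, 237) [577. 105.  95.]
side (228, 292) [544. -52.  95.]
side (383, 199) [490. 343.   0.]
side (327, 188) [497. 341. 142.]
side (217, 385) [ 444. -327.    0.]
```

View pics/m.png

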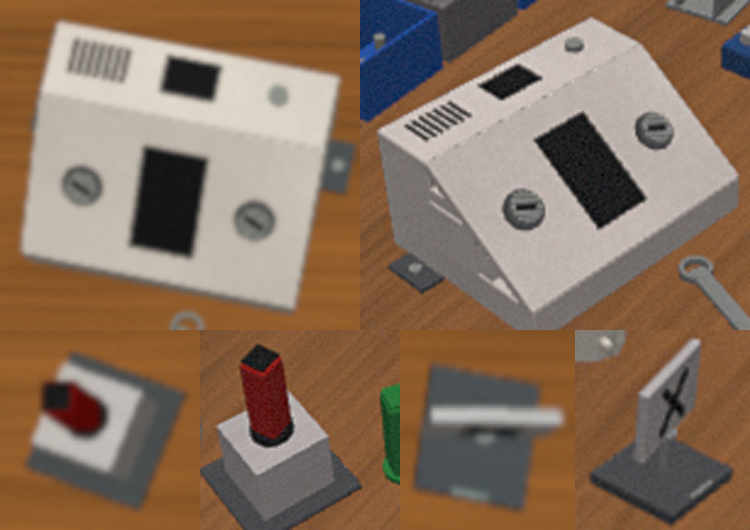

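Crops: the red-handled driver stands in the stand; the sign on the dark foot shows its cross towards the robot. Both screws are visible. Next I fit poses.

```bash
cat > f.py <<'E'
from h import *
ims={c:cv2.imread(f"pics/{c}0.png") for c in K}
A,B,C,D=[-90,130,40],[-90,-130,40],[40,-130,131],[40,130,131]
E_,F=[100,-130,131],[100,130,131]
H=np.vstack([seg(A,B,C,E_,F,D,A),seg(D,C)])
for cs in(("side","top"),("side",),("top",)): print("house",cs,*fit(ims,H,[590,17,-.19],cs))
S=seg(*box(33,33,62)); P=seg(*box(50,50,0))
for cs in(("side","top"),("side",),("top",)): print("stand",cs,*fit(ims,np.vstack([S,P]),[490,343,-.33],cs))
h=np.vstack([seg(*box(13,13,142)),seg(*box(13,13,142))])
for cs in(("side","top"),("side",),("top",)):
  for y in(-.3,.1): print("driver",cs,*fit(ims,h,[492,341,y],cs,sig=(1.2,.7),step=(5,5,.2)))
for cs in(("side","top"),("side",),("top",)): print("foot",cs,*fit(ims,seg(*box(45,45,12)),[446,-327,-.13],cs))
s=np.vstack([seg(*box(5,50,112)),seg([-5,-50,48],[-5,-50,112]),seg([-5,50,48],[-5,50,112]),seg([-5,-50,48],[-5,50,48])])
for cs in(("side","top"),("side",),("top",)): print("sign",cs,*fit(ims,s,[446,-327,-.05],cs,step=(8,8,.1)))
E
python3 f.py
```

```text
house ('side', 'top') [ 5.95681334e+02  1.39289021e+01 -1.83103212e-01] -1.688988912179177
house ('side',) [ 5.94001053e+02  1.58589758e+01 -1.80363681e-01] -0.8917658451510809
house ('top',) [ 5.95180528e+02  1.24755903e+01 -1.85828126e-01] -0.9219444363091271
stand ('side', 'top') [ 4.96860497e+02  3.44309034e+02 -3.32530389e-01] -1.3889338416201094
stand ('side',) [ 4.96243967e+02  3.44615865e+02 -3.37043158e-01] -0.6596779776519668
stand ('top',) [ 4.97487092e+02  3.43265206e+02 -3.39282928e-01] -0.7500726716005683
driver ('side', 'top') [ 4.96082619e+02  3.42820605e+02 -4.37723068e-01] -1.300873831983671
driver ('side', 'top') [ 4.95972102e+02  3.42454817e+02 -4.86956854e-01] -1.2989599575697315
driver ('side',) [4.96349882e+02 3.44501927e+02 5.23986731e-02] -0.5019379977184595
driver ('side',) [4.96381844e+02 3.44573157e+02 4.77472268e-02] -0.5018629081045771
driver ('top',) [ 4.93805706e+02  3.38489237e+02 -4.79416661e-01] -0.9151383616868579
driver ('top',) [493.71998559 338.05973203  -0.51148042] -0.9155815179821442
foot ('side', 'top') [ 4.42704092e+02 -3.19347963e+02 -1.59440115e-01] -0.8441961504839012
foot ('side',) [ 4.36995886e+02 -3.05787851e+02 -1.67366008e-01] -0.3886181093074097
foot ('top',) [ 4.43125706e+02 -3.20900309e+02 -1.57924390e-01] -0.45952648515344435
sign ('side', 'top') [ 4.43291537e+02 -3.20583382e+02  1.56107206e-02] -1.4285608997810046
sign ('side',) [ 4.34951251e+02 -3.19604092e+02  2.10938121e-01] -0.5944418053639382
sign ('top',) [ 4.43960859e+02 -3.21902127e+02  1.36685986e-02] -0.8094346351782048
```

```bash
cat > g.py <<'E'
from h import *
ims={c:cv2.imread(f"pics/{c}0.png") for c in K}
# cap corners read from the crop (side, z=142)
for u,v in[(262,346),(282,352),(268,372),(247,365)]:
    print(onplane("side",(315+(v-330)/2.222-.3,160+(u-200)/2.222-.3),142).round(1))
# brute force driver yaw: handle silhouette (red + black cap) overlap
from scipy.spatial import ConvexHull
for c,(r0,r1,c0,c1) in{"side":(315,367,170,215),"top":(225,262,145,185)}.items():
    im=ims[c].astype(int);b,g,r=im[...,0],im[...,1],im[...,2]
    m=((r>g+35)&(g<60)|((r+g+b)<120));k=np.zeros_like(m);k[r0:r1,c0:c1]=1;m&=k
    res=[]
    for a in np.arange(-.9,.7,.05):
      for x in range(490,503,2):
        for y in range(338,351,2):
          pts=np.vstack([place((x,y,a),box(13,13,z)[:4]) for z in(66,142)])
          th=np.linspace(0,6.28,24);col=np.vstack([np.c_[x+18*np.cos(th),y+18*np.sin(th),0*th+z] for z in(60,66)])
          M=np.zeros((480*4,640*4),np.uint8)[:1,:1] # small canvas below
          M=np.zeros(((r1-r0)*4,(c1-c0)*4),np.uint8)
          for P in(pts,col):
            q=((proj(c,P)+.5-[c0,r0])*4).astype(np.int32);cv2.fillConvexPoly(M,cv2.convexHull(q),1)
          M=cv2.resize(M.astype(np.float32),(c1-c0,r1-r0),interpolation=cv2.INTER_AREA)
          res.append((np.abs(M-m[r0:r1,c0:c1]).sum(),round(a,2),x,y))
    res.sort();print(c,res[:6])
    best={}
    for e in res: best.setdefault(e[1],round(float(e[0])))
    print({k:best[k] for k in sorted(best)})
for c,rc in(("top",(283,168)),("side",(345,250)),("side",(375,252)),("top",(287.8,176.8)),("side",(395.7,256.8))): print("green",c,onplane(c,rc,13).round(),onplane(c,rc,142).round())
E
python3 g.py
```

```text
[506.  331.7 142. ]
[488.3 328.2 142. ]
[483.1 350.6 142. ]
[501.9 353.8 142. ]
side [(np.float32(86.4375), np.float64(-0.4), 498, 344), (np.float32(86.875), np.float64(-0.45), 498, 344), (np.float32(90.25), np.float64(0.55), 498, 344), (np.float32(90.75), np.float64(-0.4), 500, 342), (np.float32(91.125), np.float64(-0.35), 498, 344), (np.float32(91.25), np.float64(-0.45), 500, 342)]
{np.float64(-0.9): 111, np.float64(-0.85): 122, np.float64(-0.8): 140, np.float64(-0.75): 154, np.float64(-0.7): 152, np.float64(-0.65): 137, np.float64(-0.6): 121, np.float64(-0.55): 106, np.float64(-0.5): 93, np.float64(-0.45): 87, np.float64(-0.4): 86, np.float64(-0.35): 91, np.float64(-0.3): 99, np.float64(-0.25): 104, np.float64(-0.2): 113, np.float64(-0.15): 119, np.float64(-0.1): 123, np.float64(-0.05): 126, np.float64(0.0): 130, np.float64(0.05): 129, np.float64(0.1): 128, np.float64(0.15): 125, np.float64(0.2): 123, np.float64(0.25): 115, np.float64(0.3): 113, np.float64(0.35): 108, np.float64(0.4): 100, np.float64(0.45): 94, np.float64(0.5): 92, np.float64(0.55): 90, np.float64(0.6): 95, np.flo
[... 556 characters left out ...]
float64(-0.4): 70, np.float64(-0.35): 71, np.float64(-0.3): 74, np.float64(-0.25): 75, np.float64(-0.2): 76, np.float64(-0.15): 80, np.float64(-0.1): 80, np.float64(-0.05): 82, np.float64(0.0): 83, np.float64(0.05): 85, np.float64(0.1): 86, np.float64(0.15): 85, np.float64(0.2): 86, np.float64(0.25): 87, np.float64(0.3): 84, np.float64(0.35): 85, np.float64(0.4): 85, np.float64(0.45): 83, np.float64(0.5): 79, np.float64(0.55): 80, np.float64(0.6): 77, np.float64(0.65): 74}
green top [393. 336.  13.] [379. 303. 142.]
green side [460. 224.  13.] [381. 317. 142.]
green side [411. 282.  13.] [339. 367. 142.]
green top [380. 310.  13.] [367. 279. 142.]
green side [375. 316.  13.] [308. 396. 142.]
```

The driver is at about (497,344) with yaw about -0.45. The green look-alike stands upright at about (380,312), so I'll keep clear of it. Moving off.

```bash
cat > mv.py <<'E'
# usage: mv.py x y z psi x y z psi [x y z psi ...]: first = commanded pose; prints tool shifts+roll from it, psi = yaw of closing line
import sys,numpy as np
a=np.array(list(map(float,sys.argv[1:]))).reshape(-1,4)
s=a[0];px=s[3]+np.pi/2;c,n=np.cos(px),np.sin(px)
for b in a[1:]:
    d=b-s;print([round(float(v),1) for v in(c*d[0]+n*d[1],n*d[0]-c*d[1],-d[2],-np.degrees(d[3]))])
E
cat > st.py <<'E'
from h import *
s=env.state();R=cv2.Rodrigues(s["tool_rot"])[0]
print("t",round(s["t"],2),"p",s["tool_pos"].round(1),"psi",round(float(np.arctan2(R[1,1],R[0,1])),4),"tilt",R[:2,2].round(3),"q",s["joints"].round(2),"F",s["force"].round(1),"T",s["wrist_torque"].round(2),"w",round(s["gripper_width"],1),"ff",round(float(s["finger_force"]),1))
E
python3 st.py; python3 mv.py 203.6 -590.9 231.3 -1.239 450 -150 231.3 -.45 497 344 180 -.45
```

```text
t 0.9 p [ 203.6 -590.9  231.4] psi -1.239 tilt [ 0. -0.] q [-1.26  0.42  1.63 -0.    1.09 -0.02] F [ 0.7 -0.   0.3] T [0.01 0.02 0.04] w 85.3 ff 0.0
[376.6, -336.6, -0.0, -45.2]
[581.9, -788.3, 51.3, -45.2]
```

{"method": "send_rows", "body": {"series": [[0.6, 47, -42, 0, -6], [0.6, 94, -84, 0, -12], [0.6, 141, -126, 0, -18], [0.6, 188, -168, 0, -24], [0.6, 235, -210, 0, -30], [0.6, 282, -252, 0, -36], [0.6, 329, -294, 0, -41], [0.6, 376, -337, 0, -45]]}}

```text
t: 1.9
tool_pos: [447.9, -152.4, 231.8]
tool_rot: [2.661, 1.668, 0.001]
force: [0.4, 0.0, 0.3]
gripper_width: 51.1
finger_force: 0.0
```

```bash
python3 st.py; python3 mv.py 449.5 -149.9 231.3 -.4536 497 344 200 -.45 
```

```text
t 1.9 p [ 447.9 -152.4  231.8] psi -0.4512 tilt [ 0.001 -0.   ] q [-0.35  0.2   1.96 -0.    0.99  0.1 ] F [0.4 0.  0.3] T [ 0.   -0.1  -0.04] w 51.1 ff 0.0
[464.8, -173.7, 31.3, -0.2]
```

{"method": "send_rows", "body": {"series": [[0.6, 58, -22, 4, 0], [0.6, 116, -43, 8, 0], [0.6, 174, -65, 12, 0], [0.6, 232, -87, 16, 0], [0.6, 290, -108, 20, 0], [0.6, 348, -130, 24, 0], [0.6, 406, -152, 28, 0], [0.6, 465, -174, 31, 0]]}}

```text
t: 2.9
tool_pos: [494.2, 341.8, 200.3]
tool_rot: [2.664, 1.665, 0.001]
force: [0.8, -0.1, 0.4]
gripper_width: 51.2
finger_force: 0.0
```

{"method": "send_rows", "body": {"series": [[0.6, 0, 0, 0, 0], [0.6, 0, 0, 0, 0]]}}

```text
t: 3.15
tool_pos: [493.8, 339.4, 200.0]
tool_rot: [2.663, 1.666, -0.002]
force: [-0.4, -0.4, -1.0]
gripper_width: 50.6
finger_force: 0.0
```

```bash
python3 - <<'E'
from h import *
ims={c:cams.grab_frame(c)[:,:,::-1] for c in K}
a=cv2.resize(ims["top"][200:300,120:240],(480,400),interpolation=2)
b=cv2.resize(ims["side"][250:400,130:270],(373,400),interpolation=2)[:,:320]
cv2.imwrite("pics/m2.png",np.hstack([a,b]))
E
python3 st.py
```

```text
t 3.25 p [494.1 338.4 200.3] psi -0.4546 tilt [-0.001 -0.001] q [ 0.58  0.42  1.71 -0.    1.01  1.04] F [ 0.8 -0.4  0. ] T [ 0.01 -0.03 -0.06] w 51.2 ff 0.0
```

View pics/m2.png

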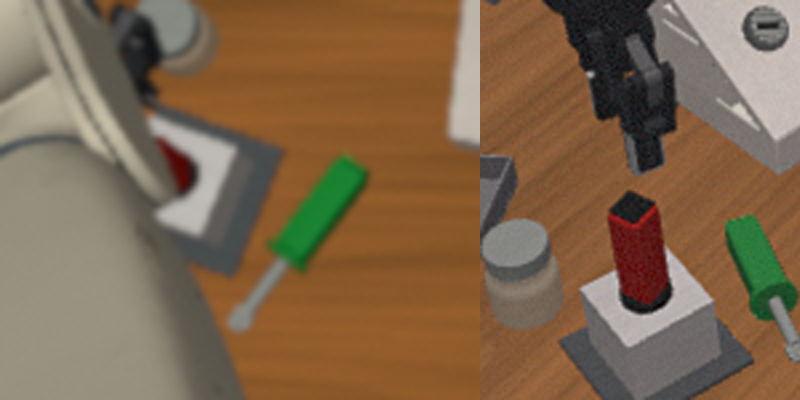

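The green look-alike was balancing upright at the start and has fallen over on its own; it now lies near crop (320,210), clear of the stand. The red driver is still in its stand. Checking the settled pose.

{"method": "send_rows", "body": {"series": [[0.6, 0, 0, 0, 0], [0.6, 0, 0, 0, 0]]}}

```text
t: 3.5
tool_pos: [494.5, 338.7, 200.6]
tool_rot: [2.665, 1.663, 0.0]
force: [0.5, 0.3, -0.5]
gripper_width: 51.1
finger_force: 0.0
```

```bash
python3 st.py; python3 - <<'E'
from h import *
for u,v in[(635,190),(658,207),(638,222),(610,208)]:
    print(onplane("side",(250+v/2.667-.3,130+(u-480)/2.667-.3),142).round(1))
E
```

```text
t 3.5 p [494.5 338.7 200.6] psi -0.4549 tilt [0. 0.] q [ 0.58  0.42  1.71 -0.    1.01  1.04] F [ 0.5  0.3 -0.5] T [-0.01 -0.02 -0.01] w 51.1 ff 0.0
[507.2 329.7 142. ]
[484.2 333.4 142. ]
[486.1 350.7 142. ]
[509.9 351.  142. ]
```

```bash
python3 - <<'E'
from h import *
im=np.mean([cams.grab_frame("side")[:,:,::-1].astype(float) for _ in range(4)],0).astype(np.uint8)
r0,c0=318,170;z=10
out=[]
for a in(None,.05,-.2,-.33,-.45):
    b=cv2.resize(im[r0:r0+55,c0:c0+26],None,fx=z,fy=z,interpolation=cv2.INTER_CUBIC)[:, :]
    if a is not None:
        for zz,col in((142,(0,255,255)),(66,(255,255,0))):
            q=((proj("side",place((497,343,a),box(13,13,zz)))+.5-[c0,r0])*z).astype(np.int32)
            cv2.polylines(b,[q],True,col,1)
    out.append(cv2.resize(b,(160,338)))
cv2.imwrite("pics/cap.png",np.hstack(out))
E
```

```text
(no output)
```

View pics/cap.png

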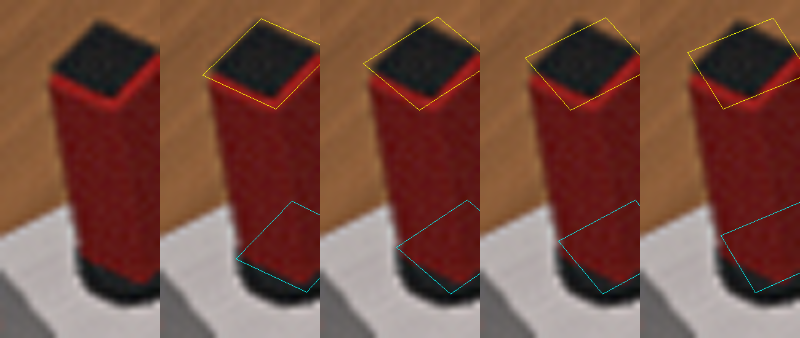

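```bash
python3 mv.py 494.5 338.7 200.6 -.455 497 343.5 200 0.0 497 343.5 83 0.0
```

```text
[5.4, 0.1, 0.6, -26.1]
[5.4, 0.1, 117.6, -26.1]
```

{"method": "send_rows", "body": {"series": [[0.6, 2, 0, 0, -9], [0.6, 4, 0, 0, -18], [0.6, 5.4, 0, 0, -26], [0.6, 5.4, 0, 35, -26], [0.6, 5.4, 0, 70, -26], [0.6, 5.4, 0, 100, -26], [0.6, 5.4, 0, 117, -26], [0.6, 5.4, 0, 117, -26]]}}

```text
t: 4.7
tool_pos: [496.1, 344.1, 82.4]
tool_rot: [-2.221, -2.221, 0.003]
force: [0.0, -0.0, 0.6]
gripper_width: 51.3
finger_force: 0.0
```

```bash
python3 st.py
```

```text
t 4.7 p [496.1 344.1  82.4] psi 0.0001 tilt [-0.002 -0.001] q [0.59 0.59 1.76 0.   0.79 0.59] F [ 0.  -0.   0.6] T [ 0.04 -0.01  0.06] w 51.3 ff 0.0
```

Close on the handle.

{"method": "send_rows", "body": {"series": [[0.25, 0, 0, 0, 0], [0.1, 0, 0, 0, 0], [0.1, 0, 0, 0, 0], [0.1, 0, 0, 0, 0], [0.1, 0, 0, 0, 0], [0.1, 0, 0, 0, 0]], "grip_force": 60}}

```text
t: 5.45
tool_pos: [497.5, 344.9, 84.7]
tool_rot: [2.221, 2.221, 0.004]
force: [0.6, -0.4, 6.7]
gripper_width: 25.4
finger_force: 53.5
```

```bash
python3 st.py
```

```text
t 5.45 p [497.5 344.9  84.7] psi 0.0002 tilt [0.002 0.001] q [ 0.59  0.59  1.76 -0.    0.79  0.59] F [ 0.6 -0.4  6.7] T [-0.06  0.12 -0.  ] w 25.4 ff 53.5
```

{"method": "send_rows", "body": {"series": [[0.1, 0, 0, -20, 0], [0.1, 0, 0, -50, 0], [0.1, 0, 0, -85, 0], [0.1, 0, 0, -120, 0], [0.1, 0, 0, -140, 0], [0.1, 0, 0, -140, 0], [0.1, 0, 0, -140, 0]]}}

```text
t: 6.32
tool_pos: [496.1, 344.1, 223.0]
tool_rot: [-2.221, -2.221, 0.001]
force: [-0.7, 0.4, -1.0]
gripper_width: 25.3
finger_force: 53.1
```

```bash
python3 st.py; cat > scr.py <<'E'
from h import *
hx,hy,ha=595.5,13.9,-.183
t=np.radians(35)
def head(sy,r,phi,off=(0,0),n=10):  # point(s) on head top at radius r, angle phi (clockwise from level)
    # level dir l=-y (to the right), up-slope dir u; clockwise seen from front: level right end goes down
    u=np.array([np.cos(t),0,np.sin(t)]);nn=np.array([-np.sin(t),0,np.cos(t)]);l=np.array([0,1,0])
    c=np.array([-25,sy,85.5])+n*nn+off[0]*l+off[1]*u
    return np.array([c+r*(np.cos(p)*l+np.sin(p)*u) for p in np.atleast_1d(phi)])
W=lambda P:place((hx,hy,ha),P)
if __name__=="__main__":
    ims={c:cv2.cvtColor(cv2.imread(f"pics/{c}0.png"),6).astype(np.float32) for c in K}
    th=np.linspace(0,2*np.pi,72)
    for nm,sy in(("L",80),("R",-80)):
        for c in K:
            # head centre: outer rim, bright outside (panel) minus dark inside
            best=[]
            for a in np.arange(-8,8.1,.5):
                for b in np.arange(-8,8.1,.5):
                    f=lambda r,n:cv2.remap(ims[c],*[x.astype(np.float32) for x in np.split(proj(c,W(head(sy,r,th,(a,b),n))),2,1)],1).mean()
                    best.append((f(17.5,2)-f(12,10),a,b))
            v,a,b=max(best)
            sl=[]
            for p in np.arange(0,np.pi,.03):
                rr=np.linspace(-8,8,17)
                P=np.vstack([head(sy,r,p,(a,b)) for r in rr]);uv=proj(c,W(P)).astype(np.float32)
                sl.append((cv2.remap(ims[c],uv[:,:1],uv[:,1:],1).mean(),p))
            sl.sort();print(nm,c,"off l,u",a,b,"v",round(v,1),"slot phi",[(round(float(x),0),round(p,2)) for x,p in sl[:4]],"world",W(head(sy,0,0,(a,b))).round(1))
E
python3 scr.py
python3 - <<'E'
from h import *
im=cams.grab_frame("side")[:,:,::-1]; im2=cams.grab_frame("top")[:,:,::-1]
p=proj("side",[[497,344,140]])[0].astype(int);print(p)
a=cv2.resize(im[max(p[1]-70,0):p[1]+50,p[0]-50:p[0]+50],(400,480),interpolation=2)
b=cv2.resize(im2[190:290,110:210],(400,480),interpolation=2)
cv2.imwrite("pics/lift.png",np.hstack([a,b]))
E
```

```text
t 6.33 p [496.1 344.1 223. ] psi 0.0002 tilt [-0.001 -0.   ] q [0.59 0.4  1.68 0.   1.06 0.59] F [-0.7  0.4 -1. ] T [-0.02 -0.03  0.06] w 25.3 ff 53.1
L side off l,u 8.0 -7.0 v 57.6 slot phi [(96.0, np.float64(2.28)), (96.0, np.float64(2.22)), (96.0, np.float64(2.19)), (97.0, np.float64(2.31))] world [[575.7 107.1  89.7]]
L top off l,u -5.5 8.0 v 41.6 slot phi [(104.0, np.float64(2.31)), (104.0, np.float64(2.25)), (104.0, np.float64(2.28)), (104.0, np.float64(2.34))] world [[585.3  91.6  98.3]]
R side off l,u 8.0 -8.0 v 55.3 slot phi [(94.0, np.float64(2.07)), (94.0, np.float64(2.13)), (94.0, np.float64(2.1)), (94.0, np.float64(2.16))] world [[545.7 -50.1  89.1]]
R top off l,u -3.5 8.0 v 45.7 slot phi [(100.0, np.float64(1.98)), (100.0, np.float64(1.95)), (100.0, np.float64(2.01)), (100.0, np.float64(1.92))] world [[556.5 -63.8  98.3]]
[186 328]
```

View pics/lift.png

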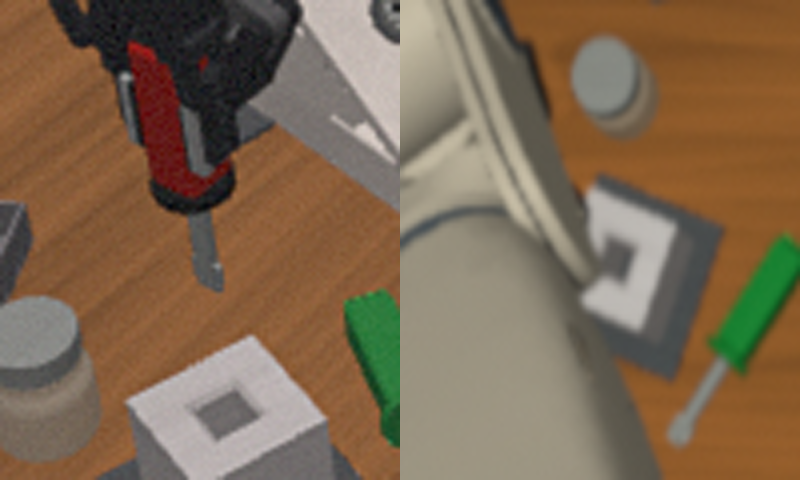

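```bash
python3 - <<'E'
from scr import *
im0={c:cv2.imread(f"pics/{c}0.png") for c in K}
im=cams.grab_frame("side")[:,:,::-1]
th=np.linspace(0,2*np.pi,40)
def z(I,c,ctr,h,k,lines=()):
    r0,c0=int(ctr[1])-h,int(ctr[0])-h
    b=cv2.resize(I[r0:r0+2*h,c0:c0+2*h],None,fx=k,fy=k,interpolation=2)
    for P,col in lines: cv2.polylines(b,[((proj(c,P)+.5-[c0,r0])*k).astype(np.int32)],False,col,1)
    return b
row=[]
for c in("side","top"):
    for sy in(80,-80):
        L=[(W(head(sy,14,th)),(0,255,255)),(W(head(sy,14,th,n=0)),(255,255,0))]
        row.append(cv2.resize(z(im0[c],c,proj(c,W(head(sy,0,0)))[0],14,10,L),(200,200)))
tip=np.array([496.6,344.2,223.3-81.7])
def blade(a): 
    d=np.array([np.cos(a),np.sin(a),0])
    q=lambda w,h:tip+d*w+[0,0,h]
    return np.array([q(-7.5,25),q(-7.5,4),q(-6,4),q(-6,0),q(6,0),q(6,4),q(7.5,4),q(7.5,25)])
p=proj("side",[tip+[0,0,10]])[0]
bl=[z(im,"side",p,14,9)]+[z(im,"side",p,14,9,[(blade(a),(0,255,255))]) for a in(0,np.pi/2)]
bl=cv2.resize(np.hstack(bl),(800,266))
cv2.imwrite("pics/ov.png",np.vstack([np.hstack(row),bl]))
E
```

```text
(no output)
```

View pics/ov.png

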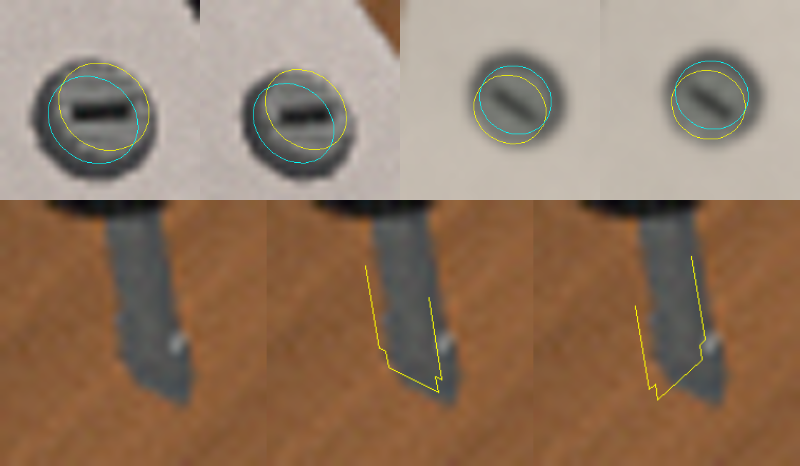

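The blade's width lies along the closing line: the middle overlay fits, with a bias of about (1.5,1.5) px. The slots sit within about 1 px of prediction. Now I refine slot centres and angles.

```bash
cat > sl.py <<'E'
from scr import *
def slot(I,c,sy):
    best=[]
    rr=np.linspace(-8.5,8.5,18)
    for a in np.arange(-6,6.1,.5):
        for b in np.arange(-6,6.1,.5):
            for p in np.arange(-1.6,.3,.05):
                P=np.vstack([head(sy,rr,p,(a,b))]) if 0 else head(sy,0,0,(a,b))+rr[:,None]*(head(sy,1,p)-head(sy,0,0))
                uv=proj(c,W(P)).astype(np.float32)
                best.append((cv2.remap(I,uv[:,:1],uv[:,1:],1).mean(),a,b,-p))
    best.sort();top=np.array(best[:12])
    w=top[:,1:].mean(0);return w,proj(c,W(head(sy,0,0,w[:2])))[0],best[0][0]
if __name__=="__main__":
    for c in K:
        I=cv2.cvtColor(cv2.imread(f"pics/{c}0.png"),6).astype(np.float32)
        for sy in(80,-80):
            w,px,v=slot(I,c,sy)
            print(c,sy,"off l,u,phi",w.round(2),"px",px.round(1),v,"raw plane",onplane(c,px[::-1],93.7).round(1),"biascorr",onplane(c,(px-1.5)[::-1],93.7).round(1))
E
python3 sl.py
```

```text
side 80 off l,u,phi [ 1.5  -1.04 -0.25] px [237.8 259.1] 40.427734 raw plane [578.8 100.4  93.7] biascorr [584.5  98.1  93.7]
side -80 off l,u,phi [ 1.62 -1.62 -0.25] px [291.3 226.7] 44.8629 raw plane [549.  -56.3  93.7] biascorr [555.  -59.2  93.7]
top 80 off l,u,phi [-1.38  2.04 -0.25] px [251.5 212.2] 79.8776 raw plane [581.5  96.6  93.7] biascorr [585.6 100.9  93.7]
top -80 off l,u,phi [-1.08  0.88 -0.25] px [309.1 224. ] 75.71989 raw plane [551.3 -60.4  93.7] biascorr [555.4 -56.2  93.7]
```

```bash
sed -i 's/np.arange(-1.6,.3,.05)/np.arange(-.3,1.2,.05)/; s/best.append((cv2.remap(I,uv\[:,:1\],uv\[:,1:\],1).mean(),a,b,-p))/best.append((cv2.remap(I,uv[:,:1],uv[:,1:],1).mean(),a,b,p))/' sl.py; python3 sl.py
```

```text
side 80 off l,u,phi [ 1.71 -0.79  0.47] px [237.7 259.1] 34.70329 raw plane [579.1 100.4  93.7] biascorr [584.9  98.1  93.7]
side -80 off l,u,phi [ 1.96 -2.04  0.45] px [291.3 226.9] 39.210068 raw plane [548.5 -55.6  93.7] biascorr [554.6 -58.5  93.7]
top 80 off l,u,phi [-1.71  1.79  0.45] px [251.6 212.4] 77.73812 raw plane [581.2  96.3  93.7] biascorr [585.3 100.6  93.7]
top -80 off l,u,phi [-0.71  0.96  0.44] px [309.  223.9] 73.83735 raw plane [551.5 -60.   93.7] biascorr [555.6 -55.9  93.7]
```

```bash
python3 st.py;python3 mv.py 496.4 344.2 223.2 0 581 98 225 1.0 581 98 190 1.0
```

```text
t 6.47 p [496.  344.  222.1] psi 0.0002 tilt [-0.002 -0.001] q [ 0.59  0.4   1.68 -0.    1.06  0.59] F [-0.4 -0.1 -0.5] T [-0.07 -0.05  0.05] w 25.7 ff 53.1
[-246.2, 84.6, -1.8, -57.3]
[-246.2, 84.6, 33.2, -57.3]
```

{"method": "send_rows", "body": {"series": [[0.1, -35, 12, -2, -9], [0.1, -80, 28, -2, -18], [0.1, -130, 45, -2, -27], [0.1, -180, 62, -2, -36], [0.1, -225, 77, -2, -46], [0.1, -246, 84.6, -2, -57], [0.1, -246, 84.6, 20, -57], [0.1, -246, 84.6, 33, -57]]}}

```text
t: 7.48
tool_pos: [580.5, 97.9, 188.6]
tool_rot: [-0.893, -3.01, 0.002]
force: [-0.9, -1.1, -0.3]
gripper_width: 25.2
finger_force: 53.2
```

{"method": "send_rows", "body": {"series": [[0.1, 0, 0, 0, 0], [0.1, 0, 0, 0, 0]]}}

```text
t: 7.72
tool_pos: [581.4, 98.9, 190.6]
tool_rot: [0.891, 3.012, 0.0]
force: [-0.4, 0.8, -0.1]
gripper_width: 25.1
finger_force: 53.2
```

```bash
python3 st.py; python3 - <<'E'
from h import *
im=cams.grab_frame("side")[:,:,::-1];cv2.imwrite("pics/s1.png",im)
im2=cams.grab_frame("top")[:,:,::-1];cv2.imwrite("pics/t1.png",im2)
s=env.state()["tool_pos"]
p=proj("side",[s-[0,0,81.5]])[0];print(p)
r0,c0=225,205
b=cv2.resize(im[r0:r0+60,c0:c0+60],(600,600),interpolation=2)
d=np.array([np.cos(1.0),np.sin(1.0),0])*6
q=((proj("side",[s-[0,0,81.5]-d,s-[0,0,81.5]+d])+.5-[c0,r0])*10).astype(int)
cv2.line(b,q[0],q[1],(0,255,255),1)
t=cv2.resize(im2[180:240,220:250],(200,400),interpolation=2)
cv2.imwrite("pics/near.png",np.hstack([b,np.vstack([t,t[:200]*0])]))
E
```

```text
t 7.72 p [581.4  98.9 190.6] psi 0.9956 tilt [0. 0.] q [ 0.15  0.42  1.74  0.    0.98 -0.85] F [-0.4  0.8 -0.1] T [ 0.01 -0.01 -0.  ] w 25.1 ff 53.2
[236.67092604 252.40627343]
```

View pics/near.png

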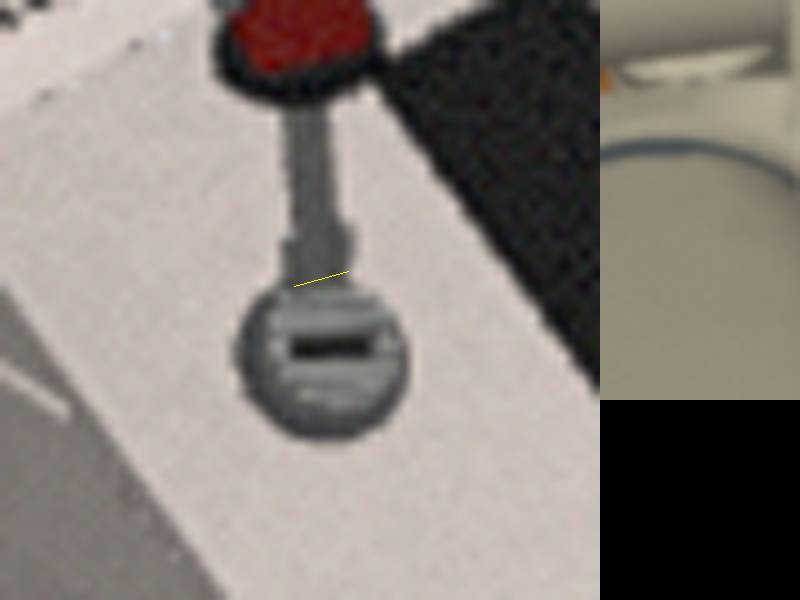

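Blade tip sits at about (321,280) in the crop, almost directly over the slot at (330,346). Descending gently while watching the force.

{"method": "send_rows", "body": {"series": [[0.1, 0, 0, 6, 0], [0.1, 0, 0, 11, 0], [0.1, 0, 0, 13, 0], [0.1, 0, 0, 14.5, 0], [0.1, 0, 0, 14.5, 0]]}}

```text
t: 8.45
tool_pos: [580.9, 98.6, 175.5]
tool_rot: [-0.892, -3.011, 0.0]
force: [-0.8, 1.3, -2.3]
gripper_width: 25.6
finger_force: 53.2
```

```bash
python3 st.py
```

```text
t 8.45 p [580.9  98.6 175.5] psi 0.9949 tilt [-0.001  0.   ] q [ 0.15  0.44  1.75  0.    0.95 -0.85] F [-0.8  1.3 -2.3] T [ 0.23  0.23 -0.  ] w 25.6 ff 53.2
```

{"method": "send_rows", "body": {"series": [[0.1, 0, 0, 1, 0], [0.1, 0, 0, 2, 0], [0.1, 0, 0, 3, 0], [0.1, 0, 0, 3, 0]]}}

```text
t: 8.95
tool_pos: [581.0, 98.6, 172.7]
tool_rot: [-0.892, -3.012, 0.0]
force: [-2.6, 2.1, -0.0]
gripper_width: 25.4
finger_force: 53.3
```

```bash
python3 st.py
```

```text
t 8.95 p [581.   98.6 172.7] psi 0.995 tilt [-0.001  0.   ] q [ 0.15  0.44  1.75  0.    0.94 -0.85] F [-2.6  2.1 -0. ] T [0.56 0.74 0.05] w 25.4 ff 53.3
```

{"method": "send_rows", "body": {"series": [[0.1, 1, 0, 0, 0], [0.1, 1, 0, 1, 0], [0.1, 1, 0, 1.5, 0], [0.1, 1, 0, 1.5, 0]]}}

```text
t: 9.45
tool_pos: [580.7, 98.9, 171.4]
tool_rot: [0.892, 3.012, 0.0]
force: [-0.6, -0.5, -0.1]
gripper_width: 25.5
finger_force: 53.3
```

```bash
python3 st.py
```

```text
t 9.45 p [580.7  98.9 171.4] psi 0.9951 tilt [ 0. -0.] q [ 0.15  0.45  1.76 -0.    0.94 -0.85] F [-0.6 -0.5 -0.1] T [ 0.17  0.16 -0.03] w 25.5 ff 53.3
```

{"method": "send_rows", "body": {"series": [[0.1, 0, 0, 0, 6], [0.1, 0, 0, 0, 12], [0.1, 0, 0, 0, 18], [0.1, 0, 0, 0, 24], [0.1, 0, 0, 0, 24]]}}

```text
t: 10.07
tool_pos: [580.8, 99.7, 171.6]
tool_rot: [1.498, 2.761, 0.002]
force: [-1.2, 6.2, 0.9]
gripper_width: 25.1
finger_force: 53.4
```

```bash
python3 st.py
```

```text
t 10.07 p [580.8  99.7 171.6] psi 0.5769 tilt [0.001 0.001] q [ 0.15  0.45  1.75  0.    0.94 -0.43] F [-1.2  6.2  0.9] T [1.27 0.13 0.06] w 25.1 ff 53.4
```

{"method": "send_rows", "body": {"series": [[0.1, 1.2, 0.8, 0, 0], [0.1, 1.2, 0.8, 0, 6], [0.1, 1.2, 0.8, 0, 12], [0.1, 1.2, 0.8, 0, 18], [0.1, 1.2, 0.8, 0, 24], [0.1, 1.2, 0.8, 0, 24]]}}

```text
t: 10.82
tool_pos: [581.5, 100.4, 171.9]
tool_rot: [2.036, 2.39, 0.002]
force: [1.5, 2.7, 2.4]
gripper_width: 25.4
finger_force: 53.6
```

```bash
python3 st.py
```

```text
t 10.82 p [581.5 100.4 171.9] psi 0.1595 tilt [0.002 0.   ] q [ 0.15  0.45  1.75 -0.    0.94 -0.01] F [1.5 2.7 2.4] T [ 0.52 -0.36  0.05] w 25.4 ff 53.6
```

{"method": "send_rows", "body": {"series": [[0.1, 0, 0, -0.5, 6], [0.1, 0, 0, -0.5, 12], [0.1, 0, 0, -0.5, 18], [0.1, 0, 0, -0.5, 18]]}}

```text
t: 11.32
tool_pos: [581.1, 100.5, 172.4]
tool_rot: [2.385, 2.044, 0.002]
force: [0.6, 1.3, 5.1]
gripper_width: 25.3
finger_force: 54.0
```

```bash
python3 st.py
```

```text
t 11.32 p [581.1 100.5 172.4] psi -0.1535 tilt [0.001 0.   ] q [ 0.15  0.44  1.75 -0.    0.94  0.3 ] F [0.6 1.3 5.1] T [ 0.56 -0.06  0.06] w 25.3 ff 54.0
```

{"method": "send_rows", "body": {"series": [[0.1, 0, 0, -0.4, 5], [0.1, 0, 0, -0.4, 10], [0.1, 0, 0, -0.4, 10]]}}

```text
t: 11.7
tool_pos: [581.2, 100.5, 172.7]
tool_rot: [2.553, 1.829, 0.003]
force: [2.0, 2.4, 3.1]
gripper_width: 25.7
finger_force: 53.8
```

```bash
python3 st.py
```

```text
t 11.7 p [581.2 100.5 172.7] psi -0.3274 tilt [0.002 0.   ] q [ 0.15  0.44  1.75 -0.    0.94  0.48] F [2.  2.4 3.1] T [ 0.64 -0.42  0.08] w 25.7 ff 53.8
```

{"method": "send_rows", "body": {"series": [[0.1, 0, 0, 0, 4], [0.1, 0, 0, 0, 8], [0.1, 0, 0, 0, 8]]}}

```text
t: 12.08
tool_pos: [581.3, 100.5, 172.7]
tool_rot: [2.675, 1.647, 0.003]
force: [2.9, 2.9, 3.2]
gripper_width: 25.3
finger_force: 53.9
```

```bash
python3 st.py
```

```text
t 12.07 p [581.3 100.5 172.7] psi -0.4671 tilt [0.002 0.   ] q [ 0.15  0.44  1.75 -0.    0.94  0.62] F [2.9 2.9 3.2] T [ 0.68 -0.72  0.06] w 25.3 ff 53.9
```

{"method": "send_rows", "body": {"series": [[0.1, 0, 0, 0, 4], [0.1, 0, 0, 0, 8], [0.1, 0, 0, 0, 8]]}}

```text
t: 12.45
tool_pos: [581.4, 100.5, 172.8]
tool_rot: [2.783, 1.456, 0.003]
force: [4.3, 2.3, 4.5]
gripper_width: 25.1
finger_force: 53.9
```

```bash
python3 st.py
```

```text
t 12.45 p [581.4 100.5 172.8] psi -0.6069 tilt [0.002 0.   ] q [ 0.15  0.44  1.75 -0.    0.94  0.76] F [4.3 2.3 4.5] T [ 0.65 -0.91  0.07] w 25.1 ff 53.9
```

{"method": "send_rows", "body": {"series": [[0.1, 0, 0, 0, 4], [0.1, 0, 0, 0, 8], [0.1, 0, 0, 0, 8]]}}

```text
t: 12.82
tool_pos: [581.2, 100.5, 172.8]
tool_rot: [2.878, 1.258, 0.003]
force: [3.4, 1.8, 5.6]
gripper_width: 25.5
finger_force: 54.1
```

```bash
python3 - <<'E'
import runpy
runpy.run_path("st.py")
from sl import *
print([round(float(env.state()["wrist_torque"][2]),3) for _ in range(1)])
im=cams.grab_frame("side")[:,:,::-1];cv2.imwrite("pics/s2.png",im)
E
```

```text
t 12.82 p [581.2 100.5 172.8] psi -0.7467 tilt [0.002 0.   ] q [ 0.15  0.44  1.75 -0.    0.94  0.9 ] F [3.4 1.8 5.6] T [ 0.62 -0.89  0.05] w 25.5 ff 54.1
[0.05]
```

```bash
python3 - <<'E'
import cv2,numpy as np
a=[cv2.resize(cv2.imread(f"pics/{n}.png")[235:285,210:260],(400,400),interpolation=2) for n in("s1","s2")]
cv2.imwrite("pics/cmp.png",np.hstack(a))
E
```

```text
(no output)
```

View pics/cmp.png

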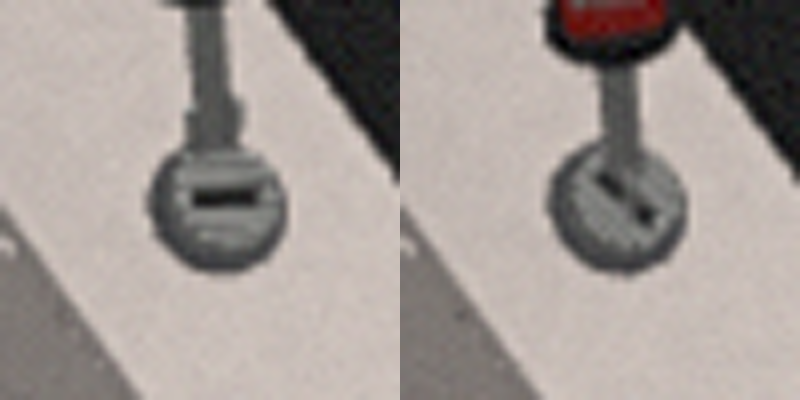

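```bash
cat > phi.py <<'E'
from scr import *
def ang(sy,off,p):
    P=proj("side",W(np.vstack([head(sy,8,p,off),head(sy,-8,p,off)])));d=P[0]-P[1];return d,P
if __name__=="__main__":
    I=cv2.cvtColor(cv2.imread("pics/s2.png"),6).astype(np.float32)
    for p in np.arange(.3,1.9,.1):
        d,P=ang(80,(1.7,-.8),p)
        rr=np.r_[-9:-5.5:.5,6:9.1:.5]
        c=head(80,0,0,(1.7,-.8));v=head(80,1,p)-head(80,0,0)
        uv=proj("side",W(c+rr[:,None]*v)).astype(np.float32);x=cv2.remap(I,uv[:,:1],uv[:,1:],1)[:,0]
        print(round(p,1),"img ang",round(np.degrees(np.arctan2(d[1],d[0]))%180,0),x[:7].mean().round(),x[7:].mean().round())
E
python3 phi.py
```

```text
0.3 img ang 167.0 125.0 126.0
0.4 img ang 173.0 124.0 126.0
0.5 img ang 179.0 123.0 126.0
0.6 img ang 4.0 119.0 123.0
0.7 img ang 10.0 114.0 115.0
0.8 img ang 15.0 107.0 107.0
0.9 img ang 20.0 94.0 94.0
1.0 img ang 25.0 79.0 79.0
1.1 img ang 30.0 66.0 64.0
1.2 img ang 35.0 57.0 55.0
1.3 img ang 40.0 51.0 54.0
1.4 img ang 45.0 49.0 57.0
1.5 img ang 50.0 51.0 64.0
1.6 img ang 55.0 60.0 71.0
1.7 img ang 60.0 77.0 77.0
1.8 img ang 66.0 92.0 80.0
```

The slot has reached about 1.35 rad but the blade is slipping because it is too shallow. I'll lift out, realign to the slot and insert deeper.

```bash
python3 mv.py 581.3 100.5 172.8 -.7467 581.3 100.5 182 -.7467 580.9 98.4 182 .06
```

```text
[0.0, 0.0, -9.2, -0.0]
[-1.8, 1.1, -9.2, -46.2]
```

{"method": "send_rows", "body": {"series": [[0.1, 0, 0, -5, 0], [0.1, 0, 0, -9, 0], [0.1, -1, 0.5, -9, -10], [0.1, -1.8, 1.1, -9, -20], [0.1, -1.8, 1.1, -9, -30], [0.1, -1.8, 1.1, -9, -40], [0.1, -1.8, 1.1, -9, -46], [0.1, -1.8, 1.1, -9, -46]]}}

```text
t: 13.88
tool_pos: [579.3, 98.0, 180.9]
tool_rot: [-2.162, -2.278, 0.003]
force: [0.1, 0.1, -1.0]
gripper_width: 25.6
finger_force: 53.8
```

```bash
python3 st.py; python3 - <<'E'
from sl import *
im=cams.grab_frame("side")[:,:,::-1];cv2.imwrite("pics/s3.png",im)
I=cv2.cvtColor(im,6).astype(np.float32)
print(slot(I,"side",80))
E
```

```text
t 13.88 p [579.3  98.  180.9] psi 0.0525 tilt [-0.002 -0.001] q [ 0.15  0.43  1.75 -0.    0.96  0.1 ] F [ 0.1  0.1 -1. ] T [ 0.04  0.03 -0.  ] w 25.6 ff 53.8
(array([ 2.  , -0.75,  1.15]), array([237.58967827, 259.14659065]), np.float32(48.680283))
```

```bash
sed -i 's/np.arange(-.3,1.2,.05)/np.arange(-.2,1.85,.05)/' sl.py; python3 - <<'E'
from sl import *
I=cv2.cvtColor(cv2.imread("pics/s3.png"),6).astype(np.float32)
w,px,v=slot(I,"side",80);print(w,px,v,np.arctan(np.tan(w[2])*.819))
E
python3 mv.py 579.9 98.2 181.3 .0525 580.9 98.4 176 .06
```

```text
[ 1.91666667 -1.16666667  1.34583333] [237.73568981 259.28681708] 43.28684 1.2983352271837354
[0.1, 1.0, 5.3, -0.4]
```

{"method": "send_rows", "body": {"series": [[0.1, 0, 1, 3, -2], [0.1, 0, 1, 6, -2], [0.1, 0, 1, 8, -2], [0.1, 0, 1, 9, -2], [0.1, 0, 1, 9, -2]]}}

```text
t: 14.55
tool_pos: [581.0, 98.4, 172.1]
tool_rot: [-2.122, -2.316, 0.0]
force: [0.4, 0.6, -1.6]
gripper_width: 25.0
finger_force: 53.8
```

```bash
python3 st.py
```

```text
t 14.55 p [581.   98.4 172.1] psi 0.0874 tilt [-0. -0.] q [ 0.15  0.44  1.75 -0.    0.94  0.06] F [ 0.4  0.6 -1.6] T [-0.01  0.02  0.  ] w 25.0 ff 53.8
```

Free so far; going deeper.

{"method": "send_rows", "body": {"series": [[0.1, 0, 0, 1, 0], [0.1, 0, 0, 2, 0], [0.1, 0, 0, 3, 0], [0.1, 0, 0, 3, 0]]}}

```text
t: 15.05
tool_pos: [581.4, 98.4, 169.9]
tool_rot: [2.122, 2.316, 0.001]
force: [-0.4, 0.8, 4.9]
gripper_width: 25.3
finger_force: 54.8
```

```bash
python3 st.py
```

```text
t 15.05 p [581.4  98.4 169.9] psi 0.0875 tilt [0.001 0.   ] q [ 0.15  0.45  1.76 -0.    0.94  0.06] F [-0.4  0.8  4.9] T [-0.04  0.21 -0.03] w 25.3 ff 54.8
```

{"method": "send_rows", "body": {"series": [[0.1, 0, 0, 0, 7], [0.1, 0, 0, 0, 14], [0.1, 0, 0, 0, 21], [0.1, 0, 0, 0, 28], [0.1, 0, 0, 0, 28]]}}

```text
t: 15.68
tool_pos: [582.0, 99.3, 169.9]
tool_rot: [-2.619, -1.735, -0.005]
force: [1.9, 4.5, 3.2]
gripper_width: 25.7
finger_force: 54.3
```

```bash
python3 st.py
```

```text
t 15.68 p [582.   99.3 169.9] psi -0.4003 tilt [0.002 0.002] q [0.15 0.45 1.75 0.   0.94 0.55] F [1.9 4.5 3.2] T [ 1.21 -0.33  0.08] w 25.7 ff 54.3
```

{"method": "send_rows", "body": {"series": [[0.1, 0, 0, 0, 4], [0.1, 0, 0, 0, 8], [0.1, 0, 0, 0, 8]]}}

```text
t: 16.05
tool_pos: [582.3, 99.3, 169.9]
tool_rot: [2.732, 1.55, 0.005]
force: [2.4, 4.8, 2.0]
gripper_width: 25.7
finger_force: 54.3
```

```bash
python3 - <<'E'
import runpy
runpy.run_path("st.py")
from sl import *
im=cams.grab_frame("side")[:,:,::-1];cv2.imwrite("pics/s2.png",im)
runpy.run_path("phi.py",run_name="__main__")
E
```

```text
t 16.05 p [582.3  99.3 169.9] psi -0.5387 tilt [0.003 0.002] q [0.15 0.45 1.75 0.   0.94 0.69] F [2.4 4.8 2. ] T [ 1.28 -0.56  0.06] w 25.7 ff 54.3
0.3 img ang 167.0 125.0 124.0
0.4 img ang 173.0 127.0 127.0
0.5 img ang 179.0 128.0 131.0
0.6 img ang 4.0 127.0 132.0
0.7 img ang 10.0 125.0 129.0
0.8 img ang 15.0 122.0 127.0
0.9 img ang 20.0 115.0 123.0
1.0 img ang 25.0 106.0 113.0
1.1 img ang 30.0 96.0 101.0
1.2 img ang 35.0 86.0 88.0
1.3 img ang 40.0 75.0 80.0
1.4 img ang 45.0 66.0 76.0
1.5 img ang 50.0 61.0 76.0
1.6 img ang 55.0 64.0 80.0
1.7 img ang 60.0 75.0 83.0
1.8 img ang 66.0 88.0 85.0
```

{"method": "send_rows", "body": {"series": [[0.1, 0, 0, 0, 5], [0.1, 0, 0, 0, 10], [0.1, 0, 0, 0, 10]]}}

```text
t: 16.48
tool_pos: [582.6, 99.3, 169.9]
tool_rot: [2.857, 1.306, 0.006]
force: [3.9, 4.2, 1.1]
gripper_width: 25.6
finger_force: 54.1
```

```bash
python3 - <<'E'
import runpy
runpy.run_path("st.py")
from sl import *
im=cams.grab_frame("side")[:,:,::-1];cv2.imwrite("pics/s2.png",im)
runpy.run_path("phi.py",run_name="__main__")
E
```

```text
t 16.48 p [582.6  99.3 169.9] psi -0.7131 tilt [0.004 0.001] q [0.15 0.45 1.75 0.   0.94 0.86] F [3.9 4.2 1.1] T [ 1.19 -0.78  0.25] w 25.6 ff 54.1
0.3 img ang 167.0 126.0 123.0
0.4 img ang 173.0 127.0 126.0
0.5 img ang 179.0 130.0 130.0
0.6 img ang 4.0 130.0 132.0
0.7 img ang 10.0 130.0 131.0
0.8 img ang 15.0 129.0 130.0
0.9 img ang 20.0 120.0 126.0
1.0 img ang 25.0 108.0 116.0
1.1 img ang 30.0 94.0 104.0
1.2 img ang 35.0 81.0 90.0
1.3 img ang 40.0 69.0 79.0
1.4 img ang 45.0 59.0 71.0
1.5 img ang 50.0 55.0 70.0
1.6 img ang 55.0 57.0 74.0
1.7 img ang 60.0 65.0 80.0
1.8 img ang 66.0 74.0 83.0
```

Torque has jumped to 0.25 N m, so that's the stop. A touch more, then unload and lift.

{"method": "send_rows", "body": {"series": [[0.1, 0, 0, 0, 4], [0.1, 0, 0, 0, 4], [0.1, 0, 0, 0, -4], [0.1, 0, 0, 0, -16], [0.1, 0, 0, -8, -16], [0.1, 0, 0, -25, -16], [0.1, 0, 0, -48, -16], [0.1, 0, 0, -48, -16]]}}

```text
t: 17.52
tool_pos: [582.4, 98.1, 219.8]
tool_rot: [2.649, 1.685, 0.006]
force: [0.6, -0.0, -0.7]
gripper_width: 25.4
finger_force: 53.9
```

```bash
python3 - <<'E'
import runpy
runpy.run_path("st.py")
from sl import *
im=cams.grab_frame("side")[:,:,::-1];cv2.imwrite("pics/s4.png",im)
I=cv2.cvtColor(im,6).astype(np.float32)
print(slot(I,"side",80)); print(slot(I,"side",-80))
E
python3 mv.py 582.3 99.2 218 -.50 550.8 -59.3 218 1.02
```

```text
t 17.52 p [582.4  98.1 219.8] psi -0.4377 tilt [ 0.004 -0.   ] q [ 0.15  0.38  1.72 -0.    1.03  0.59] F [ 0.6 -0.  -0.7] T [-0.02  0.02 -0.02] w 25.4 ff 53.9
(array([ 1.875     , -0.95833333,  1.60416667]), array([237.69245441, 259.19846288]), np.float32(43.36914))
(array([ 1.95833333, -2.04166667,  0.45      ]), array([291.30326674, 226.91115634]), np.float32(40.994793))
[-154.2, 48.3, -0.0, -87.1]
```

Left slot reads 1.60 rad, so it is home. Now the right screw.

```bash
python3 mv.py 582.4 98.6 219 -.4377 550.5 -57.6 219 1.016 550.5 -57.6 190 1.016
```

```text
[-155.0, 37.3, -0.0, -83.3]
[-155.0, 37.3, 29.0, -83.3]
```

{"method": "send_rows", "body": {"series": [[0.1, -20, 5, 0, -10], [0.1, -50, 12, 0, -20], [0.1, -85, 20, 0, -30], [0.1, -115, 28, 0, -40], [0.1, -140, 34, 0, -50], [0.1, -155, 37.3, 0, -60], [0.1, -155, 37.3, 0, -70], [0.1, -155, 37.3, 10, -80]]}}

```text
t: 18.58
tool_pos: [549.1, -58.4, 206.9]
tool_rot: [-0.938, -2.998, 0.001]
force: [-0.0, -0.7, -0.6]
gripper_width: 25.5
finger_force: 53.8
```

{"method": "send_rows", "body": {"series": [[0.1, 0, 0, 15, -3.3], [0.1, 0, 0, 19, -3.3], [0.1, 0, 0, 19, -3.3]]}}

```text
t: 18.95
tool_pos: [548.9, -57.9, 187.8]
tool_rot: [-0.86, -3.02, 0.001]
force: [0.6, 0.2, -1.0]
gripper_width: 25.3
finger_force: 53.8
```

```bash
python3 st.py; python3 - <<'E'
from h import *
im=cams.grab_frame("side")[:,:,::-1];cv2.imwrite("pics/s5.png",im)
# blade axis columns vs height: horizontal extent of dark blade on bright panel, rows above head
g=cv2.cvtColor(im,6).astype(int);s=env.state()["tool_pos"]
p=proj("side",[s-[0,0,81.5]])[0];print("pred tip",p)
for r in range(int(p[1])-14,int(p[1])+3,2):
    seg=g[r,int(p[0])-12:int(p[0])+13];d=np.where(seg<130)[0]+int(p[0])-12;print(r,d.min() if len(d) else None,d.max() if len(d) else None,len(d))
E
```

```text
t 18.95 p [548.9 -57.9 187.8] psi 1.0162 tilt [-0.001  0.   ] q [-0.13  0.37  1.83 -0.    0.94 -1.14] F [ 0.6  0.2 -1. ] T [0.07 0.01 0.04] w 25.3 ff 53.8
pred tip [291.47909944 221.58461669]
207 290 303 12
209 290 303 10
211 289 303 9
213 290 303 7
215 290 303 6
217 289 294 6
219 289 294 6
221 287 294 8
223 284 294 11
```

{"method": "send_rows", "body": {"series": [[0.1, -0.9, 1.1, 4, 0], [0.1, -0.9, 1.1, 9, 0], [0.1, -0.9, 1.1, 12, 0], [0.1, -0.9, 1.1, 13.5, 0], [0.1, -0.9, 1.1, 13.5, 0]]}}

```text
t: 19.62
tool_pos: [550.6, -57.4, 174.6]
tool_rot: [-0.858, -3.022, 0.0]
force: [0.6, 0.0, -1.9]
gripper_width: 25.6
finger_force: 53.8
```

```bash
python3 st.py
```

```text
t 19.62 p [550.6 -57.4 174.6] psi 1.0177 tilt [-0. -0.] q [-0.13  0.39  1.83 -0.    0.92 -1.14] F [ 0.6  0.  -1.9] T [-0.04  0.07  0.03] w 25.6 ff 53.8
```

{"method": "send_rows", "body": {"series": [[0.1, 0, 0, 1, 0], [0.1, 0, 0, 2, 0], [0.1, 0, 0, 3.5, 0], [0.1, 0, 0, 3.5, 0]]}}

```text
t: 20.12
tool_pos: [550.8, -57.4, 171.2]
tool_rot: [0.858, 3.022, -0.0]
force: [0.4, -0.7, -1.9]
gripper_width: 25.6
finger_force: 53.9
```

```bash
python3 st.py
```

```text
t 20.12 p [550.8 -57.4 171.2] psi 1.0178 tilt [ 0. -0.] q [-0.13  0.4   1.83 -0.    0.91 -1.14] F [ 0.4 -0.7 -1.9] T [-0.29  0.05 -0.02] w 25.6 ff 53.9
```

{"method": "send_rows", "body": {"series": [[0.1, 0, 0, 0.5, 6], [0.1, 0, 0, 0.5, 12], [0.1, 0, 0, 0.5, 18], [0.1, 0, 0, 0.5, 24], [0.1, 0, 0, 0.5, 30], [0.1, 0, 0, 0.5, 30]]}}

```text
t: 20.88
tool_pos: [551.3, -56.8, 171.3]
tool_rot: [1.609, 2.697, 0.002]
force: [-0.3, 2.9, 3.7]
gripper_width: 25.2
finger_force: 54.4
```

```bash
python3 st.py
```

```text
t 20.88 p [551.3 -56.8 171.3] psi 0.4949 tilt [0.001 0.001] q [-0.12  0.4   1.83  0.    0.91 -0.62] F [-0.3  2.9  3.7] T [ 0.96 -0.03  0.1 ] w 25.2 ff 54.4
```

{"method": "send_rows", "body": {"series": [[0.1, 0, 0, 0, 6], [0.1, 0, 0, 0, 12], [0.1, 0, 0, 0, 18], [0.1, 0, 0, 0.5, 24], [0.1, 0, 0, 1, 24], [0.1, 0, 0, 1, 24]]}}

```text
t: 21.62
tool_pos: [551.7, -57.1, 170.8]
tool_rot: [2.132, 2.305, 0.003]
force: [-1.6, 3.3, 8.7]
gripper_width: 25.5
finger_force: 55.2
```

```bash
python3 - <<'E'
import runpy
runpy.run_path("st.py")
from sl import *
im=cams.grab_frame("side")[:,:,::-1];cv2.imwrite("pics/s6.png",im)
I=cv2.cvtColor(im,6).astype(np.float32)
print(slot(I,"side",-80))
E
```

```text
t 21.62 p [551.7 -57.1 170.8] psi 0.0777 tilt [0.002 0.   ] q [-0.12  0.4   1.83  0.    0.91 -0.2 ] F [-1.6  3.3  8.7] T [0.68 0.08 0.11] w 25.5 ff 55.2
(array([ 1.16666667, -1.25      ,  1.05416667]), array([291.3404613 , 226.48106488]), np.float32(77.40625))
```

{"method": "send_rows", "body": {"series": [[0.1, 0, -0.7, 0, 6], [0.1, 0, -0.7, 0, 12], [0.1, 0, -0.7, 0, 18], [0.1, 0, -0.7, 0, 24], [0.1, 0, -0.7, 0, 24]]}}

```text
t: 22.3
tool_pos: [551.9, -57.3, 170.8]
tool_rot: [2.564, 1.811, 0.005]
force: [4.1, 2.2, 4.6]
gripper_width: 25.9
finger_force: 54.5
```

```bash
python3 - <<'E'
import runpy
runpy.run_path("st.py")
from sl import *
im=cams.grab_frame("side")[:,:,::-1];cv2.imwrite("pics/s6.png",im)
I=cv2.cvtColor(im,6).astype(np.float32)
print(slot(I,"side",-80))
E
```

```text
t 22.3 p [551.9 -57.3 170.8] psi -0.3409 tilt [ 0.004 -0.   ] q [-0.13  0.4   1.83  0.    0.9   0.22] F [4.1 2.2 4.6] T [ 0.6  -0.98  0.04] w 25.9 ff 54.5
(array([ 1.        , -1.375     ,  1.35833333]), array([291.42528544, 226.49336929]), np.float32(74.85948))
```

{"method": "send_rows", "body": {"series": [[0.1, 0, 0, 0, 6], [0.1, 0, 0, 0, 12], [0.1, 0, 0, 0, 18], [0.1, 0, 0, 0, 18]]}}

```text
t: 22.85
tool_pos: [552.1, -57.6, 170.4]
tool_rot: [2.816, 1.387, 0.006]
force: [6.6, 2.5, 2.1]
gripper_width: 25.2
finger_force: 54.3
```

```bash
python3 - <<'E'
import runpy
runpy.run_path("st.py")
from sl import *
im=cams.grab_frame("side")[:,:,::-1];cv2.imwrite("pics/s6.png",im)
I=cv2.cvtColor(im,6).astype(np.float32)
print(slot(I,"side",-80))
E
```

```text
t 22.85 p [552.1 -57.6 170.4] psi -0.6555 tilt [ 0.005 -0.   ] q [-0.13  0.4   1.83  0.    0.9   0.53] F [6.6 2.5 2.1] T [ 0.46 -1.52  0.13] w 25.2 ff 54.3
(array([ 1.58333333, -1.25      ,  1.55      ]), array([291.21086744, 226.56047554]), np.float32(72.58827))
```

{"method": "send_rows", "body": {"series": [[0.1, 0, 0, 0, 4], [0.1, 0, 0, 0, 8], [0.1, 0, 0, 0, 8]]}}

```text
t: 23.28
tool_pos: [552.1, -57.6, 170.5]
tool_rot: [2.906, 1.188, 0.006]
force: [7.2, 3.0, 2.0]
gripper_width: 25.1
finger_force: 54.3
```

```bash
python3 st.py
```

```text
t 23.27 p [552.1 -57.6 170.5] psi -0.7944 tilt [ 0.005 -0.001] q [-0.13  0.4   1.83  0.    0.9   0.67] F [7.2 3.  2. ] T [ 0.46 -1.48  0.28] w 25.1 ff 54.3
```

Torque 0.28 N m: at the stop. Unload and lift.

{"method": "send_rows", "body": {"series": [[0.1, 0, 0, 0, 3], [0.1, 0, 0, 0, 3], [0.1, 0, 0, 0, -8], [0.1, 0, 0, 0, -18], [0.1, 0, 0, -8, -18], [0.1, 0, 0, -25, -18], [0.1, 0, 0, -52, -18], [0.1, 0, 0, -52, -18]]}}

```text
t: 24.28
tool_pos: [551.3, -57.8, 224.4]
tool_rot: [2.687, 1.622, 0.005]
force: [-0.2, 0.2, -1.2]
gripper_width: 25.6
finger_force: 53.9
```

```bash
python3 - <<'E'
import runpy
runpy.run_path("st.py")
from sl import *
im=cams.grab_frame("side")[:,:,::-1];cv2.imwrite("pics/s7.png",im)
I=cv2.cvtColor(im,6).astype(np.float32)
print(slot(I,"side",-80)); print(slot(I,"side",80))
E
```

```text
t 24.27 p [551.3 -57.8 224.4] psi -0.4848 tilt [ 0.004 -0.001] q [-0.13  0.33  1.8  -0.    1.01  0.36] F [-0.2  0.2 -1.2] T [ 0.    0.04 -0.05] w 25.6 ff 53.9
(array([ 1.75      , -1.41666667,  1.58333333]), array([291.20302746, 226.65101573]), np.float32(54.95372))
(array([ 1.75      , -0.91666667,  1.59166667]), array([237.72548241, 259.15525844]), np.float32(44.64323))
```

Both screws are home (1.58, 1.59). Back to the stand.

```bash
python3 mv.py 551.5 -57.7 224 -.4848 496.7 344.3 224 0 496.7 344.3 150 0
```

```text
[330.1, -235.8, -0.0, -27.8]
[330.1, -235.8, 74.0, -27.8]
```

{"method": "send_rows", "body": {"series": [[0.1, 40, -29, 0, -4], [0.1, 88, -63, 0, -8], [0.1, 136, -97, 0, -12], [0.1, 184, -131, 0, -16], [0.1, 232, -165, 0, -20], [0.1, 280, -200, 0, -24], [0.1, 315, -225, 0, -27.8], [0.1, 330, -235.8, 0, -27.8]]}}

```text
t: 25.32
tool_pos: [493.4, 346.0, 220.6]
tool_rot: [-2.217, -2.225, 0.003]
force: [0.0, -0.2, -1.7]
gripper_width: 25.5
finger_force: 53.9
```

{"method": "send_rows", "body": {"series": [[0.1, 0, 0, 0, 0], [0.1, 0, 0, 0, 0]]}}

```text
t: 25.58
tool_pos: [494.5, 342.9, 221.2]
tool_rot: [2.221, 2.222, -0.002]
force: [-0.2, 0.0, -0.9]
gripper_width: 25.3
finger_force: 53.9
```

```bash
python3 st.py; python3 - <<'E'
from h import *
im=cams.grab_frame("side")[:,:,::-1];cv2.imwrite("pics/s8.png",im)
s=env.state()["tool_pos"]
p=proj("side",[s-[0,0,81.5]])[0];m=proj("side",[[497,344.2,62]])[0];print(p,m)
r0,c0=int(p[1])-30,int(m[0])-40
b=cv2.resize(im[r0:r0+80,c0:c0+80],(600,600),interpolation=2)
for q in(p,m): cv2.circle(b,tuple(((q+.5-[c0,r0])*7.5).astype(int)),3,(0,255,255),-1)
cv2.imwrite("pics/back.png",b)
E
```

```text
t 25.57 p [494.5 342.9 221.2] psi 0.0004 tilt [-0.001 -0.001] q [ 0.59  0.4   1.69 -0.    1.05  0.59] F [-0.2  0.  -0.9] T [ 0.03 -0.02  0.04] w 25.3 ff 53.9
[188.39904995 329.08050564] [191.93623836 359.5172372 ]
```

View pics/back.png

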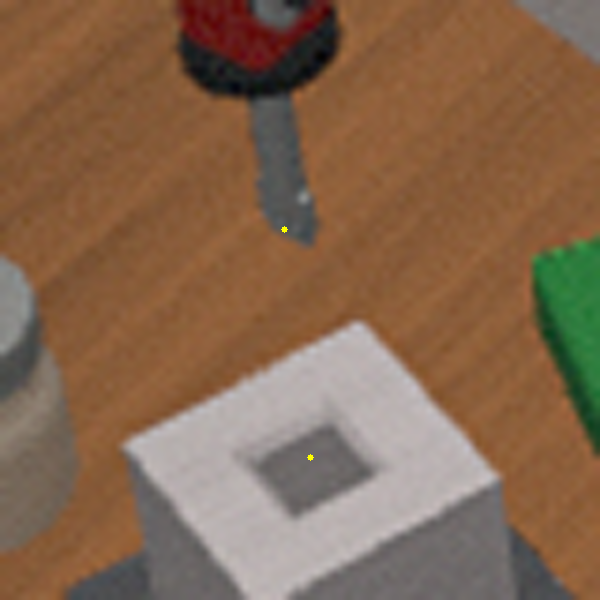

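The blade hangs straight above the well (well centre at crop (312,462)). Inserting.

{"method": "send_rows", "body": {"series": [[0.1, 1.4, 2.2, 20, 0], [0.1, 1.4, 2.2, 50, 0], [0.1, 1.4, 2.2, 75, 0], [0.1, 1.4, 2.2, 85, 0], [0.1, 1.4, 2.2, 95, 0], [0.1, 1.4, 2.2, 105, 0], [0.1, 1.4, 2.2, 115, 0], [0.1, 1.4, 2.2, 115, 0]]}}

```text
t: 26.62
tool_pos: [496.4, 345.5, 106.1]
tool_rot: [-2.219, -2.224, 0.002]
force: [0.2, -0.1, -0.2]
gripper_width: 25.4
finger_force: 53.9
```

```bash
python3 st.py
```

```text
t 26.62 p [496.4 345.5 106.1] psi 0.002 tilt [-0.001 -0.001] q [ 0.59  0.56  1.75 -0.    0.84  0.59] F [ 0.2 -0.1 -0.2] T [ 0.06 -0.02  0.03] w 25.4 ff 53.9
```

{"method": "send_rows", "body": {"series": [[0.1, -0.6, 0.3, 10, 0], [0.1, -0.6, 0.3, 18, 0], [0.1, -0.6, 0.3, 21, 0], [0.1, -0.6, 0.3, 22, 0], [0.1, -0.6, 0.3, 22, 0]]}}

```text
t: 27.25
tool_pos: [497.2, 345.3, 84.9]
tool_rot: [2.219, 2.224, 0.001]
force: [0.5, -0.1, -1.0]
gripper_width: 25.2
finger_force: 54.1
```

```bash
python3 st.py
```

```text
t 27.25 p [497.2 345.3  84.9] psi 0.002 tilt [0. 0.] q [0.59 0.59 1.76 0.   0.8  0.59] F [ 0.5 -0.1 -1. ] T [ 0.08 -0.02  0.05] w 25.2 ff 54.1
```

{"method": "send_rows", "body": {"series": [[0.1, 0, 0, 1, 0], [0.1, 0, 0, 2, 0], [0.1, 0, 0, 2, 0]]}}

```text
t: 27.62
tool_pos: [497.4, 345.4, 84.7]
tool_rot: [2.219, 2.223, 0.002]
force: [-4.4, -4.0, 15.8]
gripper_width: 25.6
finger_force: 56.1
```

```bash
python3 st.py
```

```text
t 27.62 p [497.4 345.4  84.7] psi 0.0019 tilt [0.001 0.001] q [0.59 0.59 1.76 0.   0.79 0.59] F [-4.4 -4.  15.8] T [-0.53  0.87  0.02] w 25.6 ff 56.1
```

Seated. Release and rise.

{"method": "send_rows", "body": {"series": [[0.4, 0, 0, -1, 0], [0.6, 0, 0, -1, 0], [0.6, 0, 0, -1, 0], [0.6, 0, 0, -30, 0], [0.6, 0, 0, -75, 0], [0.6, 0, 0, -120, 0], [0.6, 0, 0, -150, 0], [0.6, 0, 0, -150, 0]]}}

```text
t: 28.62
tool_pos: [498.4, 346.1, 235.4]
tool_rot: [2.219, 2.223, 0.008]
force: [0.4, 0.3, -0.1]
gripper_width: 51.2
finger_force: 0.0
```

```bash
python3 - <<'E'
import runpy
runpy.run_path("st.py")
from h import *
ims={c:cams.grab_frame(c)[:,:,::-1].copy() for c in K}
cv2.imwrite("pics/s9.png",ims["side"])
a=cv2.imread("pics/side0.png").astype(int);r=np.s_[322:368,172:205]
print("handle region diff",np.abs(a[r]-ims["side"][r].astype(int)).mean())
h=seg(*box(13,13,142))
print(fit(ims,h,[497,344,0.0],("side",),sig=(1.2,.7),step=(4,4,.1)))
f=seg(*box(45,45,12))
for nm in("0",): pass
E
```

```text
t 28.62 p [498.4 346.1 235.4] psi 0.0019 tilt [0.004 0.003] q [0.59 0.39 1.67 0.   1.07 0.59] F [ 0.4  0.3 -0.1] T [ 0.06 -0.01 -0.02] w 51.2 ff 0.0
handle region diff 7.52832674571805
(array([ 4.95996529e+02,  3.44889132e+02, -7.72131445e-02]), np.float64(-0.5319981201599051))
```

Driver is back upright (region unchanged from the start). Now the sign: grip the plate on its pivot axis and roll.

{"method": "send_rows", "body": {"series": [[0.6, -40, -4, 0, 8], [0.6, -100, -8, 0, 18], [0.6, -160, -13, 0, 28], [0.6, -220, -18, 0, 38], [0.6, -280, -23, 0, 48], [0.6, -340, -28, 0, 58], [0.6, -400, -33, 0, 68], [0.6, -460, -38, 0, 78]]}}

```text
t: 29.72
tool_pos: [458.6, -116.5, 231.2]
tool_rot: [-3.124, -0.322, 0.004]
force: [1.5, -0.2, -0.8]
gripper_width: 50.9
finger_force: 0.0
```

```bash
python3 - <<'E'
import runpy
runpy.run_path("st.py")
from h import *
a=[fit({"side":cv2.imread("pics/side0.png"),"top":cv2.imread("pics/top0.png")},np.vstack([seg(*box(5,50,112)),seg([-5,-50,48],[-5,-50,112]),seg([-5,50,48],[-5,50,112]),seg([-5,-50,48],[-5,50,48])]),[443,-321,x],step=(4,4,.06)) for x in(-.05,.02,.1)];print(a)
E
```

```text
t 29.73 p [ 458.6 -116.5  231.2] psi -1.3652 tilt [-0.003  0.001] q [-0.27  0.2   1.95  0.    0.99  1.09] F [ 1.5 -0.2 -0.8] T [ 0.02 -0.03  0.01] w 50.9 ff 0.0
[(array([ 4.43223479e+02, -3.20508916e+02,  1.40357142e-02]), np.float64(-1.4289128008526808)), (array([ 4.43238196e+02, -3.20566395e+02,  1.43245832e-02]), np.float64(-1.429688175735199)), (array([ 4.43240967e+02, -3.20547837e+02,  1.44370474e-02]), np.float64(-1.4294678235544134))]
```

```bash
python3 mv.py 458.6 -116.5 231.5 -1.3652 443.2 -320.6 231 -3.07
```

```text
[-56.7, 196.7, 0.5, 97.7]
```

{"method": "send_rows", "body": {"series": [[0.6, -8, 28, 0, 10], [0.6, -16, 56, 0, 20], [0.6, -24, 84, 0, 30], [0.6, -32, 112, 0, 40], [0.6, -40, 140, 0, 50], [0.6, -48, 168, 0, 60], [0.6, -54, 188, 0, 70], [0.6, -56.7, 196.7, 0, 80]]}}

```text
t: 30.72
tool_pos: [444.8, -319.7, 230.7]
tool_rot: [-2.6, 1.763, 0.005]
force: [1.3, 0.7, -0.9]
gripper_width: 51.6
finger_force: 0.0
```

{"method": "send_rows", "body": {"series": [[0.6, 0, 0, 0, 10], [0.6, 0, 0, 0, 17.7], [0.6, 0, 0, 0, 17.7], [0.6, 0, 0, 0, 17.7]]}}

```text
t: 31.22
tool_pos: [445.4, -318.8, 231.8]
tool_rot: [2.308, -2.131, -0.003]
force: [-0.2, 0.0, -0.7]
gripper_width: 50.8
finger_force: 0.0
```

```bash
python3 st.py
```

```text
t 31.23 p [ 445.4 -318.8  231.8] psi -3.062 tilt [-0.001  0.001] q [-0.64  0.31  1.8   0.    1.03  2.42] F [-0.2  0.  -0.7] T [ 0.05 -0.03 -0.03] w 50.8 ff 0.0
```

{"method": "send_rows", "body": {"series": [[0.6, 1.6, 2.3, 30, 0], [0.6, 1.6, 2.3, 70, 0], [0.6, 1.6, 2.3, 110, 0], [0.6, 1.6, 2.3, 135, 0], [0.6, 1.6, 2.3, 146, 0], [0.6, 1.6, 2.3, 146, 0]]}}

```text
t: 31.98
tool_pos: [443.4, -320.7, 86.3]
tool_rot: [2.306, -2.133, -0.002]
force: [-0.6, -0.5, 0.8]
gripper_width: 51.2
finger_force: 0.0
```

```bash
python3 st.py
```

```text
t 31.98 p [ 443.4 -320.7   86.3] psi -3.0638 tilt [-0.001  0.001] q [-0.65  0.52  1.89 -0.    0.73  2.42] F [-0.6 -0.5  0.8] T [-0.05  0.04 -0.02] w 51.2 ff 0.0
```

{"method": "send_rows", "body": {"series": [[0.3, 0, 0, 0, 0], [0.15, 0, 0, 0, 0], [0.08, 0, 0, 0, 0], [0.0, 0, 0, 0, 0], [0.0, 0, 0, 0, 0], [0.0, 0, 0, 0, 0], [0.0, 0, 0, 0, 0]], "grip_force": 20}}

```text
t: 32.85
tool_pos: [444.4, -321.3, 87.8]
tool_rot: [-2.305, 2.134, -0.003]
force: [0.5, 1.6, 6.5]
gripper_width: 9.6
finger_force: 26.3
```

```bash
python3 st.py
```

```text
t 32.85 p [ 444.4 -321.3   87.8] psi -3.0645 tilt [ 0.002 -0.001] q [-0.65  0.52  1.89  0.    0.73  2.42] F [0.5 1.6 6.5] T [ 0.16 -0.1   0.04] w 9.6 ff 26.3
```

{"method": "send_rows", "body": {"series": [[0.0, 0, 0, 0, -8], [0.0, 0, 0, 0, -18], [0.0, 0, 0, 0, -28], [0.0, 0, 0, 0, -38], [0.0, 0, 0, 0, -48], [0.0, 0, 0, 0, -58], [0.0, 0, 0, 0, -68], [0.0, 0, 0, 0, -76]]}}

```text
t: 33.85
tool_pos: [444.3, -321.4, 87.8]
tool_rot: [3.13, -0.255, 0.003]
force: [0.5, 1.3, 5.9]
gripper_width: 9.5
finger_force: 26.3
```

```bash
python3 st.py
```

```text
t 33.85 p [ 444.3 -321.4   87.8] psi -1.7333 tilt [ 0.002 -0.001] q [-0.65  0.52  1.89  0.    0.73  1.09] F [0.5 1.3 5.9] T [ 0.17  0.   -0.08] w 9.5 ff 26.3
```

{"method": "send_rows", "body": {"series": [[0.0, 0, 0, 0, -10], [0.0, 0, 0, 0, -20], [0.0, 0, 0, 0, -30], [0.0, 0, 0, 0, -40], [0.0, 0, 0, 0, -50], [0.0, 0, 0, 0, -60], [0.0, 0, 0, 0, -70], [0.0, 0, 0, 0, -76]]}}

```text
t: 34.85
tool_pos: [444.4, -321.6, 87.8]
tool_rot: [2.623, 1.725, 0.001]
force: [0.2, -0.5, 6.6]
gripper_width: 9.6
finger_force: 26.3
```

```bash
python3 st.py
```

```text
t 34.85 p [ 444.4 -321.6   87.8] psi -0.4076 tilt [ 0.002 -0.001] q [-0.65  0.52  1.89 -0.    0.73 -0.24] F [ 0.2 -0.5  6.6] T [ 0.08  0.04 -0.02] w 9.6 ff 26.3
```

Turning freely. Now the last ~14° to the stop.

{"method": "send_rows", "body": {"series": [[0.0, 0, 0, 0, -6], [0.0, 0, 0, 0, -11], [0.0, 0, 0, 0, -14], [0.0, 0, 0, 0, -14]]}}

```text
t: 35.35
tool_pos: [444.4, -321.6, 87.8]
tool_rot: [2.397, 2.027, 0.001]
force: [2.0, 0.2, 6.5]
gripper_width: 9.7
finger_force: 26.3
```

```bash
python3 st.py
```

```text
t 35.35 p [ 444.4 -321.6   87.8] psi -0.1667 tilt [ 0.002 -0.001] q [-0.65  0.52  1.89 -0.    0.73 -0.48] F [2.  0.2 6.5] T [ 0.16 -0.06  0.01] w 9.7 ff 26.3
```

{"method": "send_rows", "body": {"series": [[0.0, 0, 0, 0, -2], [0.0, 0, 0, 0, -4], [0.0, 0, 0, 0, -4]]}}

```text
t: 35.72
tool_pos: [444.4, -321.5, 87.8]
tool_rot: [2.329, 2.106, 0.002]
force: [-0.0, 0.2, 6.3]
gripper_width: 9.2
finger_force: 53.5
```

```bash
python3 st.py
```

```text
t 35.73 p [ 444.4 -321.5   87.8] psi -0.1005 tilt [ 0.002 -0.001] q [-0.65  0.52  1.89  0.    0.73 -0.55] F [-0.   0.2  6.3] T [ 0.03  0.02 -1.19] w 9.2 ff 53.5
```

Stop reached (torque 1.2 N m). Release while pressing, rise, verify.

{"method": "send_rows", "body": {"series": [[0.3, 0, 0, 0, 0], [0.6, 0, 0, 0, 0], [0.6, 0, 0, 0, 0], [0.6, 0, 0, 0, 0], [0.6, 0, 0, -30, 0], [0.6, 0, 0, -80, 0], [0.6, 0, 0, -130, 0], [0.6, 0, 0, -170, 0]]}}

```text
t: 36.72
tool_pos: [443.8, -321.0, 258.8]
tool_rot: [2.326, 2.11, 0.0]
force: [-0.2, -0.1, 1.3]
gripper_width: 51.5
finger_force: 0.0
```

{"method": "send_rows", "body": {"series": [[0.6, 30, 0, 0, 0], [0.6, 80, 0, 0, 0], [0.6, 130, 0, 0, 0], [0.6, 190, 0, 0, 0], [0.6, 250, 0, 0, 0], [0.6, 250, 0, 0, 0]]}}

```text
t: 37.48
tool_pos: [467.8, -68.6, 256.8]
tool_rot: [-2.321, -2.117, -0.0]
force: [0.5, 0.2, 0.2]
gripper_width: 51.5
finger_force: 0.0
```

```bash
python3 - <<'E'
import runpy
runpy.run_path("st.py")
from sl import *
ims={c:cams.grab_frame(c)[:,:,::-1].copy() for c in K}
for c in K: cv2.imwrite(f"pics/{c}_end.png",ims[c])
S=np.vstack([seg(*box(5,50,112)),seg([-5,-50,48],[-5,-50,112]),seg([-5,50,48],[-5,50,112]),seg([-5,-50,48],[-5,50,48])])
for cs in(("side","top"),("side",),("top",)): print(fit(ims,S,[443,-321,-.15],cs,step=(3,3,.08)))
I=cv2.cvtColor(ims["side"],6).astype(np.float32)
for sy in(80,-80): print(slot(I,"side",sy)[0])
# does each camera change anywhere unexpected?
for c in K:
    d=np.abs(ims[c].astype(int)-cv2.imread(f"pics/{c}0.png")).max(2)>45
    n,_,st,ce=cv2.connectedComponentsWithStats(cv2.morphologyEx(d.astype(np.uint8),cv2.MORPH_OPEN,np.ones((2,2))))
    print(c,[(s[:4].tolist(),int(s[4])) for s in st[1:] if s[4]>12])
E
```

```text
t 37.48 p [467.8 -68.6 256.8] psi -0.092 tilt [-0.     0.001] q [-0.17  0.16  1.93  0.    1.05 -0.08] F [0.5 0.2 0.2] T [0.01 0.02 0.05] w 51.5 ff 0.0
(array([ 4.43011546e+02, -3.19694451e+02, -1.40897325e-01]), np.float64(-1.4123130839885492))
(array([ 4.41928605e+02, -3.17025836e+02, -1.41092187e-01]), np.float64(-0.702611178724831))
(array([ 4.44106826e+02, -3.21937254e+02, -1.55973310e-01]), np.float64(-0.8081970812423324))
[ 1.75       -0.95833333  1.58333333]
[ 1.66666667 -1.45833333  1.5875    ]
side [([432, 0, 12, 5], 47), ([472, 0, 19, 14], 235), ([494, 0, 7, 11], 50), ([505, 0, 7, 4], 20), ([511, 0, 8, 11], 50), ([515, 0, 30, 44], 583), ([529, 0, 10, 6], 43), ([540, 0, 7, 6], 30), ([557, 0, 14, 4], 34), ([573, 0, 8, 3], 22), ([591, 0, 4, 6], 13), ([510, 0, 92, 124], 2105), ([486, 5, 29, 90], 727), ([512, 13, 5, 11], 34), ([293, 17, 28, 38], 830), ([544, 16, 27, 5], 97), ([390, 19, 23, 9], 85), ([525, 35, 4, 5], 13), ([502, 36, 9, 16], 67), ([522, 40, 6, 4], 14), ([533, 44, 6, 8], 22), ([491, 46, 19, 15], 104), ([555, 47, 43, 142], 2967), ([329, 48, 23, 11], 115), ([514, 48,
[... 1354 characters left out ...]
, 28, 54], 951), ([507, 267, 35, 40], 709), ([593, 268, 17, 25], 110), ([605, 271, 13, 22], 93), ([466, 281, 6, 8], 24), ([542, 309, 18, 6], 90), ([529, 311, 11, 7], 39), ([527, 319, 4, 6], 15), ([223, 332, 41, 69], 1325)]
top [([284, 188, 50, 14], 208), ([337, 199, 4, 6], 21), ([129, 199, 218, 281], 20292), ([271, 201, 25, 34], 598), ([304, 218, 14, 11], 121), ([272, 235, 4, 8], 23), ([278, 236, 8, 10], 61), ([160, 240, 53, 52], 601), ([390, 260, 9, 3], 20), ([416, 263, 12, 4], 35), ([390, 264, 10, 4], 27), ([419, 268, 8, 3], 20), ([308, 323, 301, 157], 25551), ([254, 394, 53, 9], 135), ([309, 417, 15, 36], 261), ([295, 419, 15, 28], 199), ([246, 426, 58, 54], 2533), ([309, 460, 3, 9], 21)]
```

```bash
python3 -c "
from workcell import env
print(env.hand_in())"
```

```text
the job is handed in; nothing more can be done
None
```

The job is handed in at about 37 s: both screws are at their stops, the driver is back upright in its stand, and the sign is turned round to its stop to show the tick. The green look-alike driver, upright in the first pictures, was lying over by about 3 s; I saw no contact force and never moved the arm near it.

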